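Check the rollers of a pump head with a feeler blade

TASK

Open the pump head: take the thumb nut, then the washer, then the retaining plate off the stud and lay them flat in the parts tray. Then, clockwise (seen from above) from the hose gland, try the feeler blade straight down in the gap between track and each roller still there, without forcing it: if it goes down the roller is worn, if it stops at the mouth the roller is sound. Put the feeler back in its stand and every worn roller, once tried, in the scrap box; leave the sound rollers in place and the bystanders alone.

Things in the scene. Friction and masses are not known exactly. Their poses are not given: they have to be found in the camera images.
- pump: Fixed peristaltic pump head on its back: beige flange 196 mm across, aluminium track ring (bore 150, wall 13, rim 64 mm up). Origin: underside centre on the rotor axis, z up; -x points to the hose gland (block with two hose barbs, to 134 mm). Rotor (does not turn): plate top 34 mm up, hub dia. 26 to 85 mm, plain stud dia. 8 to 123 mm. Roller places A, B, C, D 56.5 mm out at 135, 45, -45, -135 deg.
- nut: Brass knurled thumb nut, 24 mm diameter, 16 mm tall, plain bore of 10 mm (it lifts straight off the stud, the thread has been run off already), uppermost on the stud. Origin: centre of its underside, 109 mm above the bench at the start.
- washer: Steel washer, 38 mm diameter, 5 mm thick, bore 10 mm, below the nut. Origin: centre of its underside, 104 mm above the bench at the start.
- plate: Aluminium retaining plate below the washer: disc of 136 mm diameter, 5 mm thick, with a round boss of 34 mm diameter on top that rises 14 mm above the disc (19 mm above the plate's underside), bore 10 mm. It sits on the hub and covers rollers and gaps. Origin: centre of its underside, 85 mm above the bench at the start.
- feeler: Feeler gauge standing upright in its stand: black handle 14 mm thick (its x), 26 wide (its y), 45 tall; below it a steel blade 4.5 mm thick (x), 12 wide (y), 60 long, the last 5 mm tapering to a 1.6 mm edge. Origin: centre of the handle's underside, 62 mm above the bench at the start; the blade points to -z. About 60 g.
- stand_slot (a point): Centre of the mouth of the slot in the feeler's stand, a fixed wooden block 50 x 56 mm (foot 66 x 72), 62 mm tall; slot 8 mm (this x) by 16 mm (y), right through. In place, the underside of the feeler's handle rests here, the feeler's x along this x (either way round).
- parts_tray: Fixed steel tray for the parts taken off, 250 mm (x) by 170 mm (y), walls 3 mm thick and 20 mm high, floor 3 mm thick. Origin: centre of the underside.
- scrap_box: Loose white plastic box for worn rollers, 150 mm (x) by 180 mm (y), walls 3 mm thick and 36 mm high, floor 3 mm thick, 0.5 kg. Origin: centre of the underside.
- tube_rack: Blue tube rack 100 x 200 mm, about 50 mm tall with its tubes, bystander. Origin: centre of the underside.
- wash_bottle: Small white bottle, 56 mm diameter, 130 mm tall, bystander. Origin: centre of the underside.
- gap_a (a point): Mouth of the gap at roller place A (places run A, B, C, D clockwise from above, from the hose gland): 64 mm up, 71.8 mm from the rotor axis; axes as the pump's. The middle of the blade's edge goes here, its thickness radial. Track face at 75 mm. Sound roller: gap 2.5 mm, blade stops at the mouth. Worn: gap 6.25 mm, blade goes down freely (30 mm to the rotor plate).
- gap_b (a point): Mouth of the gap at roller place B (places run A, B, C, D clockwise from above, from the hose gland): 64 mm up, 71.8 mm from the rotor axis; axes as the pump's. The middle of the blade's edge goes here, its thickness radial. Track face at 75 mm. Sound roller: gap 2.5 mm, blade stops at the mouth. Worn: gap 6.25 mm, blade goes down freely (30 mm to the rotor plate).
- gap_c (a point): Mouth of the gap at roller place C (places run A, B, C, D clockwise from above, from the hose gland): 64 mm up, 71.8 mm from the rotor axis; axes as the pump's. The middle of the blade's edge goes here, its thickness radial. Track face at 75 mm. Sound roller: gap 2.5 mm, blade stops at the mouth. Worn: gap 6.25 mm, blade goes down freely (30 mm to the rotor plate).
- gap_d (a point): Mouth of the gap at roller place D (places run A, B, C, D clockwise from above, from the hose gland): 64 mm up, 71.8 mm from the rotor axis; axes as the pump's. The middle of the blade's edge goes here, its thickness radial. Track face at 75 mm. Sound roller: gap 2.5 mm, blade stops at the mouth. Worn: gap 6.25 mm, blade goes down freely (30 mm to the rotor plate).
- roller_1: Grey roller; if it is there at all it stands upright at place A at the start (A has roller_1, roller_2). Tyre 30 mm tall, dia. 32 if sound, 24.5 if worn (not told which); steel journals: upper dia. 14, 20 tall, its top 84 mm above the bench; lower 12 square, 11 long, loose in a hole of the rotor plate, lifts straight out. Origin: centre of the tyre's underside, z up its axis, x radially outward at the start. 0.1 kg.
- roller_2: Grey roller; if it is there at all it stands upright at place A at the start (A has roller_1, roller_2). Tyre 30 mm tall, dia. 32 if sound, 24.5 if worn (not told which); steel journals: upper dia. 14, 20 tall, its top 84 mm above the bench; lower 12 square, 11 long, loose in a hole of the rotor plate, lifts straight out. Origin: centre of the tyre's underside, z up its axis, x radially outward at the start. 0.1 kg.
- roller_3: Grey roller; if it is there at all it stands upright at place B at the start (B has roller_3, roller_4). Tyre 30 mm tall, dia. 32 if sound, 24.5 if worn (not told which); steel journals: upper dia. 14, 20 tall, its top 84 mm above the bench; lower 12 square, 11 long, loose in a hole of the rotor plate, lifts straight out. Origin: centre of the tyre's underside, z up its axis, x radially outward at the start. 0.1 kg.
- roller_4: Grey roller; if it is there at all it stands upright at place B at the start (B has roller_3, roller_4). Tyre 30 mm tall, dia. 32 if sound, 24.5 if worn (not told which); steel journals: upper dia. 14, 20 tall, its top 84 mm above the bench; lower 12 square, 11 long, loose in a hole of the rotor plate, lifts straight out. Origin: centre of the tyre's underside, z up its axis, x radially outward at the start. 0.1 kg.
- roller_5: Grey roller; if it is there at all it stands upright at place C at the start (C has roller_5, roller_6 or, if roller_9 is there, none). Tyre 30 mm tall, dia. 32 if sound, 24.5 if worn (not told which); steel journals: upper dia. 14, 20 tall, its top 84 mm above the bench; lower 12 square, 11 long, loose in a hole of the rotor plate, lifts straight out. Origin: centre of the tyre's underside, z up its axis, x radially outward at the start. 0.1 kg.
- roller_6: Grey roller; if it is there at all it stands upright at place C at the start (C has roller_5, roller_6 or, if roller_9 is there, none). Tyre 30 mm tall, dia. 32 if sound, 24.5 if worn (not told which); steel journals: upper dia. 14, 20 tall, its top 84 mm above the bench; lower 12 square, 11 long, loose in a hole of the rotor plate, lifts straight out. Origin: centre of the tyre's underside, z up its axis, x radially outward at the start. 0.1 kg.
- roller_7: Grey roller; if it is there at all it stands upright at place D at the start (D has roller_7, roller_8 or, if roller_10 is there, none). Tyre 30 mm tall, dia. 32 if sound, 24.5 if worn (not told which); steel journals: upper dia. 14, 20 tall, its top 84 mm above the bench; lower 12 square, 11 long, loose in a hole of the rotor plate, lifts straight out. Origin: centre of the tyre's underside, z up its axis, x radially outward at the start. 0.1 kg.
- roller_8: Grey roller; if it is there at all it stands upright at place D at the start (D has roller_7, roller_8 or, if roller_10 is there, none). Tyre 30 mm tall, dia. 32 if sound, 24.5 if worn (not told which); steel journals: upper dia. 14, 20 tall, its top 84 mm above the bench; lower 12 square, 11 long, loose in a hole of the rotor plate, lifts straight out. Origin: centre of the tyre's underside, z up its axis, x radially outward at the start. 0.1 kg.
- roller_9: Worn roller that, if it is there at all, has been taken out of place C before the start and lies in the scrap box already (place C is then empty); nothing is to be done with it. Same shape and origin as the other rollers, tyre dia. 24.5 mm.
- roller_10: Worn roller that, if it is there at all, has been taken out of place D before the start and lies in the scrap box already (place D is then empty); nothing is to be done with it. Same shape and origin as the other rollers, tyre dia. 24.5 mm.
Not all that is in view belongs to the job. There is more than one size of the feeler; the one meant has the size given above.

How it is judged:
By the outcome, as a careful person would: the job done as asked, in the order asked, and still so for the second after the job is handed in, with the robot touching nothing.
Of roller_1, roller_2 only 1 to 1 are there at a start; the rules pass over those that are not, and their reading is None.
Of roller_3, roller_4 only 1 to 1 are there at a start; the rules pass over those that are not, and their reading is None.
Of roller_5, roller_6, roller_9 only 1 to 1 are there at a start; the rules pass over those that are not, and their reading is None.
Of roller_7, roller_8, roller_10 only 1 to 1 are there at a start; the rules pass over those that are not, and their reading is None.
At some moment in a run one of scrap_box may be knocked a few centimetres aside while the robot is not near it.
It also fails if it takes over 210 s, if anything falls off the work surface, if the arm or the gripper's body presses on something with over 40 N, if the wrist force passes 120 N, or if a joint passes its speed limit or range.

ROBOT

A 7-joint arm with a two-finger parallel gripper is mounted at the origin on the work surface. World frame = base frame: x ahead of the robot, y to its left, z up, the work surface at z = 0. Lengths are in mm, angles in rad, forces in N, time in s.
With the tool pointing down it reaches from about 350 to 900 mm from the base axis. Payload 19.9 kg.
Tool frame: the origin (TCP) lies between the finger pads; the fingertips stand 22 mm ahead of it and the grasp point (between the pads) lies 3 mm ahead of it (r.tips_ahead is the distance from the TCP to the fingertips, in mm); z points along the fingers, y is the line along which they close (so a half turn about z gives the same grasp; the last joint's range is limited). The gripper opens to 85 mm and grips with 20 to 120 N. Pads are 22 mm wide; open, the fingers measure 114 mm over their backs; the gripper's body (76 mm by 85 mm) begins 54 mm behind the grasp point. The pads swing forward as they close: fully open they stand 13 mm farther back than shut.
Start: joints at [-0.042, 0.417, -0.01, 1.614, 0.005, 1.111, -0.053], TCP at [624.983, 0.004, 253.26] pointing down, gripper open.
Joint ranges: [-2.81, 2.81], [-0.39, 2.02], [-1.27, 1.25], [0.06, 2.57], [-1.19, 4.33], [0.19, 2], [-2.82, 2.82]. Speed limits (rad/s): [1.89, 1.89, 2.39, 2.39, 3.01, 3.01, 3.01].

INTERFACE

Orientations are given as a unit quaternion [x, y, z, w].
In Python, from rig import r gives the robot as it stands.
- The arm moves only by the tool arm_command, never from a script. Its argument "targets" is a list that holds one entry, the list of rows, each a list of 5 numbers: the shift along the tool's x, y, z in mm, then the turn about the tool's z in rad, then the finger opening in mm, from 0 to 85.4. A call has 1 to 5 rows; each row shifts and turns the commanded pose from where the row before left it, along the tool's axes as they then stand; what a row does not reach is not made up. A row lasts 1/8 s, in which the tool goes at most 62.5 mm and 10.7 degrees, less where a joint would pass 70% of its speed; a pose out of reach is approached as far as the arm can. A call with a gripper value outside its range is refused whole. The fingers move at their own pace and stop on an object; "force" is the grip in N (left out, the last holds). Time passes only in rows, so rows that do not move let the fingers close. It gives the time, the measured TCP pose, the force, the opening and the grip force at its end, in the units of the state.
- r.get_state(): the state, without advancing time (a new reading comes with each control period).
- r.get_image(name): name is "scene" or "side" or "wrist"; returns (picture, depth): 400x640x3 uint8, red, green, blue; 400x640 float32, mm along the optical axis (not along the pixel's ray), 0 where there is no reading.
- r.get_calibration(name): a dict with "camera_matrix" (3x3 intrinsics, pixels), "extrinsics" (4x4, takes a point from world to camera coordinates). Camera axes: x right, y up, looking along -z (the intrinsics and any distortion apply to the point x, -y, -z); pixel columns grow to the right and rows downward; lengths in mm; the calibration is good to about 2 mm. A picture is of the moment at which its call begins: read the wrist's pose just before it. get_calibration takes no time and is no camera call; for the wrist camera it gives the pose at the moment of the call.
- r.sign_off(): hands the job in; it is judged then, once.
Trained networks look in the newest picture that a camera, given by its name, has taken for a name from the list of things; names that differ only in an ending like _2 or _b are one class to them, and where a whole thing is asked for, a point or a joint stands for the part that bears it (a point fixed in the world has none). Each returns a list of dicts, best first, with "score" (0 to 1); they miss things now and then, are a little off and sometimes report something else, mostly with a low value. They report only what shows in the picture. A call takes as long as a camera call. They do not tell look-alikes from the thing itself.
- r.recognise(camera, thing): "location" ([row, column] in pixels, amid what is visible of it).
- r.regions_of(camera, thing): "mask" (400x640 bool, what is visible of it) and "location" ([row, column] in pixels, amid what is visible of it).
- r.mark_of(camera, thing): "location" ([row, column] in pixels: a listed point, or the origin of a listed thing).
The state is a dict: "time_s": time; "joint_pos": joint angles; "qd": joint speeds; "joint_torque": joint torques, N m; "tcp_pos": TCP position; "tool_rot": TCP orientation; "contact_force": force on the tool from outside, world axes, zero at the start; "ft_torque": the same for the moment, N m; "grip_width": finger opening in mm; "grip_force": force on a finger pad.
Only numpy, scipy, OpenCV 4.12 (cv2) and the standard library are available. Lean on these libraries where they do the work, as an engineer would, in place of code of your own. Each camera call takes 0.05 s, during which the arm holds its last target. There are 200 camera calls.

## Working session

There is one attempt and no reset: what is moved stays moved. The work goes in short steps, Python scripts to look and compute and a tool call to move; the robot and the scene stay as the last step left them, time stands still between calls to the robot, and variables do not carry over. Pictures are saved under pics/ and viewed, at most 17 in all, crops included, and the job is handed in when it is done.

Besides the shell and the picture viewer there is one more tool, called after "Request:" as a command line: name --argument value ..., lists and objects as JSON in quotes. arm_command: Moves the arm, as the interface text tells. Its arguments: {"type":"object","properties":{"targets":{"type":"array","items":{"type":"array","items":{"type":"array","items":{"type":"number"}}}},"force":{"type":"number"}},"required":["targets"]}

```bash
ls; mkdir -p pics; cat > h.py <<'E'
import numpy as np,cv2
from rig import r
from scipy.spatial.transform import Rotation as R
def snap(cam,name=None,crop=None,scale=1):
    K=r.get_calibration(cam); im,d=r.get_image(cam)
    if name:
        o=im[:,:,::-1]
        if crop: o=o[crop[0]:crop[1],crop[2]:crop[3]]
        if scale!=1: o=cv2.resize(o,None,fx=scale,fy=scale,interpolation=cv2.INTER_CUBIC)
        cv2.imwrite('pics/'+name+'.png',o)
    return im,d,K
def world(px,z_or_d,K,depth=True):
    # px=(row,col); depth mm along axis, or world z plane
    M=np.array(K['camera_matrix']);E=np.array(K['extrinsics'])
    v=np.array([(px[1]-M[0,2])/M[0,0],-(px[0]-M[1,2])/M[1,1],-1.0])
    Rt=E[:3,:3].T; c=-Rt@E[:3,3]; w=Rt@v
    return c+w*(z_or_d if depth else (z_or_d-c[2])/w[2])
def cloud(d,K):
    M=np.array(K['camera_matrix']);E=np.array(K['extrinsics'])
    rr,cc=np.mgrid[:d.shape[0],:d.shape[1]]
    P=np.stack([(cc-M[0,2])/M[0,0]*d,-(rr-M[1,2])/M[1,1]*d,-d],-1)
    W=(P-E[:3,3])@E[:3,:3]; W[d<=0]=np.nan
    return W
def proj(p,K):
    M=np.array(K['camera_matrix']);E=np.array(K['extrinsics'])
    q=E[:3,:3]@np.array(p)+E[:3,3]
    return M[1,2]-M[1,1]*q[1]/-q[2], M[0,2]+M[0,0]*q[0]/-q[2]
def st():
    s=r.get_state(); e=R.from_quat(s['tool_rot']).as_matrix()
    print('t',round(s['time_s'],2),'tcp',np.round(s['tcp_pos'],1),'xaxis',np.round(e[:,0],3),'z',np.round(e[:,2],3),'F',np.round(s['contact_force'],1),'w',round(s['grip_width'],1),'gf',np.round(s['grip_force'],1),'q7',round(s['joint_pos'][6],2))
    return s,e
E
python3 - <<'E'
from h import *
st()
for c in ['scene','side','wrist']:
    im,d,K=snap(c,c+'0')
    E=np.array(K['extrinsics']); print(c,'cam',np.round(-E[:3,:3].T@E[:3,3]),'dir',np.round(-E[2,:3],2), np.array(K['camera_matrix'])[0])
    for t in ['pump','nut','washer','plate','feeler','stand_slot','parts_tray','scrap_box','tube_rack','wash_bottle','roller_9']:
        for o in r.mark_of(c,t)[:3]:
            p=o['location']; print(c,t,round(o['score'],2),np.round(p),end=' ')
            z={'nut':109,'washer':104,'plate':85,'feeler':62,'stand_slot':62}.get(t,0)
            print(np.round(world(p,z,K,False)))
E
```

```text
pics
t 0.0 tcp [624.7   0.  252.7] xaxis [ 0.  1. -0.] z [-0.001 -0.    -1.   ] F [-0.   0.1 -0.5] w 85.6 gf 0.0 q7 -0.05
scene cam [1199.   99. 1026.] dir [-0.54 -0.11 -0.83] [393.81467338   0.         313.15908515]
scene pump 0.9 [197. 330.] [528.  22.   0.]
scene pump 0.65 [178. 333.] [456.  20.   0.]
scene pump 0.64 [212. 257.] [ 619. -189.    0.]
scene nut 0.58 [177. 333.] [530.  29. 109.]
scene washer 0.37 [174. 330.] [516.  19. 104.]
scene plate 0.89 [182. 331.] [530.  22.  85.]
scene feeler 0.62 [220. 217.] [ 700. -274.   62.]
scene feeler 0.51 [196. 331.] [564.  30.  62.]
scene stand_slot 0.68 [215. 256.] [ 666. -171.   62.]
scene stand_slot 0.63 [209. 419.] [565. 286.  62.]
scene parts_tray 0.63 [207. 420.] [518. 298.   0.]
scene parts_tray 0.42 [191. 359.] [491. 109.   0.]
scene scrap_box 0.69 [164. 232.] [ 457. -316.    0.]
scene tube_rack 0.72 [272. 346.] [767. 104.   0.]
scene wash_bottle 0.67 [267. 438.] [705. 355.   0.]
scene wash_bottle 0.18 [188. 361.] [478. 114.   0.]
scene roller_9 0.36 [192. 350.] [497.  83.   0.]
side cam [ 392. -988.  647.] dir [ 0.16  0.86 -0.
[... 885 characters left out ...]
.] dir [-0.   -0.31 -0.95] [286.12395541   0.         315.79243464]
wrist nut 0.95 [171. 206.] [523.  22. 109.]
wrist washer 0.68 [164. 214.] [529.  27. 104.]
wrist washer 0.48 [159. 287.] [599.  31. 104.]
wrist plate 0.87 [166. 213.] [521.  21.  85.]
wrist plate 0.7 [308. 346.] [ 662. -152.   85.]
wrist plate 0.32 [161. 291.] [601.  26.  85.]
wrist feeler 0.71 [347. 342.] [ 661. -235.   62.]
wrist feeler 0.68 [306. 344.] [ 663. -168.   62.]
wrist stand_slot 0.72 [308. 347.] [ 666. -170.   62.]
wrist scrap_box 0.26 [220. 228.] [503. -72.   0.]
wrist tube_rack 0.79 [ 88. 436.] [773. 100.   0.]
wrist wash_bottle 0.48 [167. 209.] [485.   3.   0.]
wrist roller_9 0.46 [156. 280.] [579.  18.   0.]
```

View pics/scene0.png

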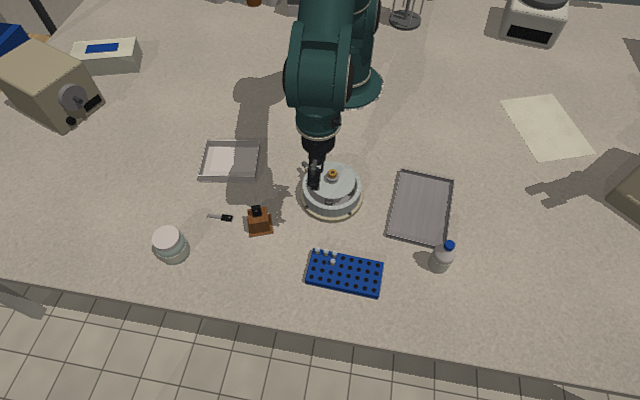

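View pics/side0.png

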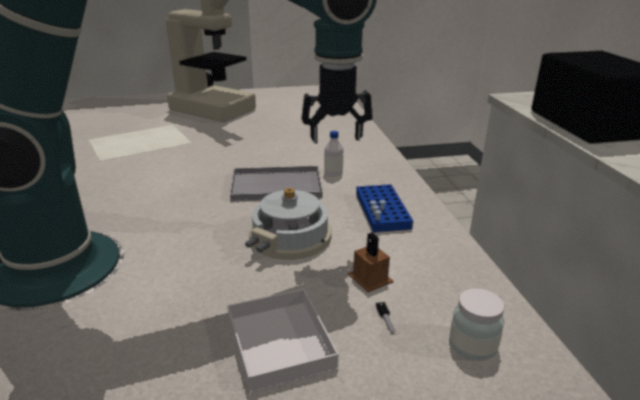

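View pics/wrist0.png

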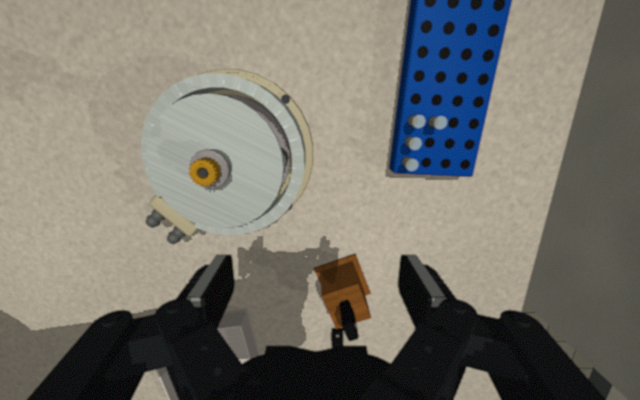

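The scene picture shows the pump at (185,332), tray at (207,420), scrap box at (160,230), and the stand with the upright feeler at (215,258). The side picture agrees. Things that could be taken for the feeler are the upright one in the stand (scene 212,256) and the one lying on the bench (scene 217,220). I choose the upright one in the stand and will check it in a close crop. In the wrist picture the nut is at (171,206) and the gland at (215,175).

```bash
cat >> h.py <<'E'
from scipy.optimize import least_squares
def circ(P,r0=None):
    f=lambda v: np.hypot(P[:,0]-v[0],P[:,1]-v[1])-(v[2] if r0 is None else r0)
    x0=list(np.median(P[:,:2],0))+([50] if r0 is None else [])
    s=least_squares(f,x0,loss='soft_l1',f_scale=1.0); return s.x, np.sqrt(np.mean(s.fun**2))
def near(W,c,rad,z0,z1):
    with np.errstate(invalid='ignore'):
        return (np.hypot(W[...,0]-c[0],W[...,1]-c[1])<rad)&(W[...,2]>z0)&(W[...,2]<z1)
def rect(P):
    (c,s,a)=cv2.minAreaRect(P[:,:2].astype(np.float32)); return np.round(c,1),np.round(s,1),round(a,2)
E
python3 - <<'E'
from h import *
for c in ['wrist','scene']:
    im,d,K=snap(c); W=cloud(d,K)
    P=W[near(W,(525,22),25,118,130)]; print(c,'nuttop',len(P),np.median(P,0),circ(P,None) if len(P)>20 else '', rect(P))
    P=W[near(W,(525,22),105,60,68)]; 
    q=np.hypot(P[:,0]-525,P[:,1]-22)>80; print('rim',len(P),circ(P[q],None))
    P=W[near(W,(525,22),85,87,93)]; print('plate',len(P),rect(P))
    P=W[near(W,(525,22),150,20,75)]; P=P[np.hypot(P[:,0]-525,P[:,1]-22)>104]
    if len(P): print('gland',len(P),np.median(P,0),rect(P),np.degrees(np.arctan2(P[:,1].mean()-22,P[:,0].mean()-525)))
    P=W[near(W,(666,-170),60,55,67)]; print('standtop',len(P),np.median(P,0),rect(P))
    P=W[near(W,(666,-170),40,90,115)]; print('handle',len(P),np.median(P,0),rect(P), P[:,2].max())
    for n,t,hh in [('tray',(520,298),20),('box',(457,-316),36)]:
        P=W[near(W,t,160,hh-6,hh+5)]
        if len(P)>30: print(n,len(P),rect(P))
im,d,K=snap('scene','crop1',(120,280,180,300),5)
im,d,K=snap('side','crop2',(210,400,210,410),4)
E
```

```text
wrist nuttop 638 [525.23610623  23.59614092 123.72290355] (array([525.88236576,  23.71474122,   8.95173573]), np.float64(2.8949669497273387)) (array([524.6,  23. ]), array([25. , 24.6]), 41.12)
rim 4735 (array([523.96356461,  22.07336434,  84.66295426]), np.float64(2.8936243641381196))
plate 12937 (array([524.5,  23. ]), array([134.9, 135. ]), 84.59)
gland 446 [436.96269546 -60.5959724   47.98144328] (array([440.1, -58.8]), array([34.5, 60.6]), 43.64) -136.0731723848077
standtop 1189 [ 663.17236914 -160.08397269   61.26523365] (array([ 665., -169.]), array([50.4, 57.8]), 21.2)
handle 338 [ 664.37922158 -162.94991865  105.17924446] (array([ 665.5, -168.2]), array([14.8, 26.9]), 20.85) 108.10579429968644
box 352 (array([ 449.8, -292.1]), array([188.9,  74.1]), 33.1)
scene nuttop 53 [524.31891743  25.42685213 123.1153413 ] (array([525.57606472,  25.94255884,   9.06240634]), np.float64(2.8856471951337355)) (array([525.4,  24.8]), array([23.5, 23.1]), 17.84)
rim 494 (array([523.97684609,  23.94409122,  84.85980826]), np.float64(2.8376405078074884))
plate 880 (array([522.8,  34.1]), array([138. , 117.9]), 2.56)
gland 30 [450.76497418 -72.53791141  47.5564624 ] (array([447.9, -72.4]), array([23.4, 15.8]), 46.78) -128.6545158805502
standtop 238 [ 672.76422308 -160.65673259   61.19584118] (array([ 664.6, -166.6]), array([53.5, 55.7]), 21.27)
handle 66 [ 667.997434   -164.89487804  104.48533363] (array([ 664.9, -166.8]), array([15.5, 25.3]), 14.98) 108.89655670163293
tray 326 (array([523. , 300.8]), array([170.2, 255.4]), 83.58)
box 258 (array([ 455.4, -319.1]), array([155.6, 181.5]), 8.3)
```

View pics/crop2.png

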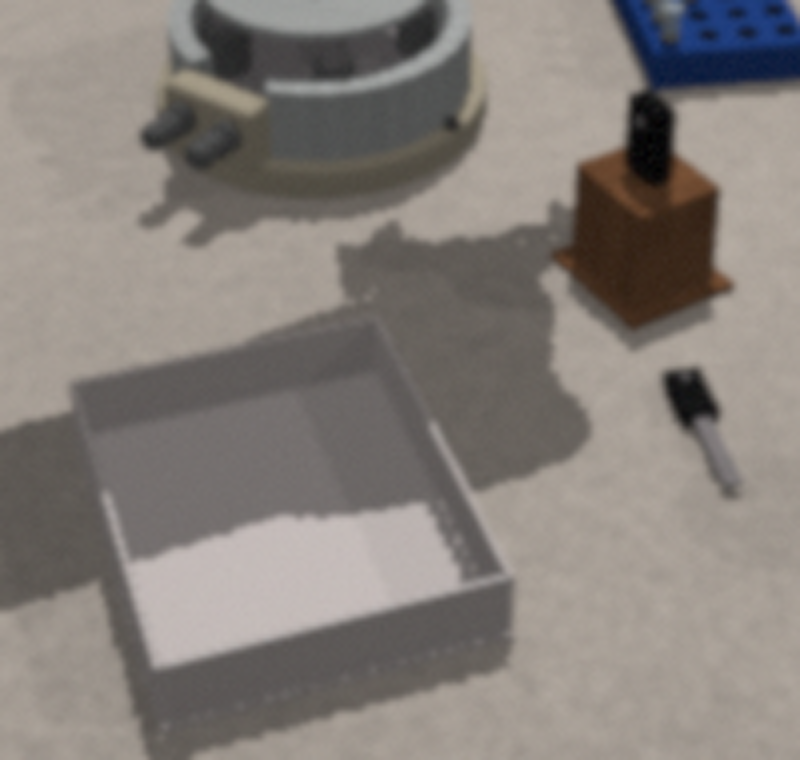

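The crop shows an empty scrap box (crop 330–510, 100–500), so all four places hold rollers. The upright feeler, with a measured handle of 14.8x26.9 mm, matches the description. The smaller one lying at crop (430,700) does not.

Request:
arm_command --targets '[[[5,-25,0,0,85],[6,-25,0,0,60],[6,-25,0,0,60],[6,-25,0,0,60],[0,0,0,0,60]]]' --force 30

```text
time_s: 2.62
tcp_pos: [524.0, 23.4, 253.7]
tool_rot: [0.707, 0.707, 0.0, 0.0]
contact_force: [0.7, -0.3, 0.0]
grip_width: 59.8
grip_force: 0.0
```

```bash
python3 - <<'E'
from h import *
st(); print('tips',r.tips_ahead)
im,d,K=snap('wrist'); W=cloud(d,K)
c=(525,23)
P=W[near(W,c,25,118,130)]; print('nut',rect(P))
P=W[near(W,c,80,86,94)]; print('plate',len(P),rect(P),np.median(P[:,2]))
P=W[near(W,c,105,60,68)];print('rim',len(P),rect(P)); q=np.hypot(P[:,0]-c[0],P[:,1]-c[1]); 
Q=P[q>84]; print(circ(Q)); print('z',np.median(P[:,2]))
P=W[near(W,c,150,20,75)]; P=P[np.hypot(P[:,0]-c[0],P[:,1]-c[1])>102]
if len(P)>9: print('gland',len(P),rect(P))
im,d,K=snap('scene');W=cloud(d,K); print('box',[rect(W[near(W,(457,-316),160,30,41)])])
E
```

```text
t 2.62 tcp [524.   23.4 253.7] xaxis [-0.001  1.     0.   ] z [ 0.  0. -1.] F [ 0.7 -0.3  0. ] w 59.8 gf 0.0 q7 -0.11
tips 22.0
nut (array([524.5,  23.3]), array([24.4, 24.4]), 14.57)
plate 12032 (array([524.5,  22.9]), array([135.3, 134.9]), 83.8) 89.27555124554387
rim 4620 (array([523.8,  22.1]), array([177.1, 177.3]), 0.12)
(array([524.49911531,  22.75824021,  86.23542596]), np.float64(2.363758906056806))
z 63.2295999934974
gland 403 (array([441.4, -57.7]), array([36.6, 60.6]), 43.96)
box [(array([ 454.8, -319.1]), array([156.2, 181.1]), 8.81)]
```

Request:
arm_command --targets '[[[0,0.5,40,0,45],[0,0,40,0,45],[0,0,40,0,45],[0,0,0,0,45],[0,0,0,0,45]]]'

```text
time_s: 3.35
tcp_pos: [526.4, 22.9, 134.5]
tool_rot: [0.707, 0.707, 0.0, 0.0]
contact_force: [-0.2, -0.4, 0.0]
grip_width: 45.0
grip_force: 0.0
```

Request:
arm_command --targets '[[[0,0,0,0,15],[0,0,0,0,15],[0,0,0,0,15],[0,0,0,0,15],[0,0,0,0,15]]]'

```text
time_s: 3.98
tcp_pos: [525.2, 22.9, 134.7]
tool_rot: [0.707, 0.707, -0.0, -0.0]
contact_force: [-10.0, -0.2, 15.3]
grip_width: 22.2
grip_force: 28.7
```

Request:
arm_command --targets '[[[0,0,-10,0,15],[0,0,-20,0,15],[0,0,-30,0,15],[0,0,-30,0,15],[0,0,0,0,15]]]'

```text
time_s: 4.6
tcp_pos: [526.9, 23.1, 226.4]
tool_rot: [0.707, 0.707, 0.002, 0.002]
contact_force: [0.1, -0.5, -0.7]
grip_width: 21.8
grip_force: 29.6
```

```bash
python3 - <<'E'
from h import *
st(); im,d,K=snap('wrist','w1',(60,400,100,540),1.5); W=cloud(d,K)
s=r.get_state(); c=(525,23)
P=W[near(W,c,25,180,205)]; print(len(P),len(P) and np.median(P,0))
E
```

```text
t 4.6 tcp [526.9  23.1 226.4] xaxis [0. 1. 0.] z [ 0.005  0.    -1.   ] F [ 0.1 -0.5 -0.7] w 21.8 gf 29.6 q7 -0.11
161 [527.53917823  32.52450588 203.02853604]
```

View pics/w1.png

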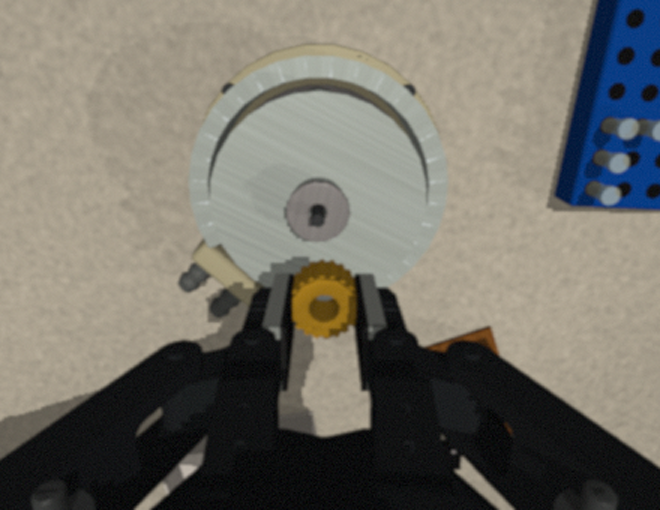

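The picture shows the nut held between the fingers at (300,323) and the washer still on the stud at (210,317). Now the nut goes to the tray.

Request:
arm_command --targets '[[[45,10,0,0,15],[45,10,0,0,15],[45,10,0,0,15],[45,10,0,0,15],[45,11,0,0,15]]]'

```text
time_s: 5.28
tcp_pos: [576.5, 249.4, 222.7]
tool_rot: [0.707, 0.707, -0.0, -0.0]
contact_force: [0.6, -0.1, -0.1]
grip_width: 22.0
grip_force: 29.6
```

Request:
arm_command --targets '[[[0,0,40,0,15],[0,0,40,0,15],[0,0,40,0,15],[0,0,40,0,15],[0,0,0,0,15]]]'

```text
time_s: 5.9
tcp_pos: [574.7, 247.2, 60.4]
tool_rot: [0.707, 0.707, -0.003, -0.001]
contact_force: [-0.5, -0.6, -0.2]
grip_width: 22.0
grip_force: 29.6
```

```bash
python3 - <<'E'
from h import *
s,e=st(); im,d,K=snap('wrist','w2'); W=cloud(d,K)
P=W[near(W,(523,300),180,15,25)]; print('tray',len(P),rect(P), P[:,:2].min(0),P[:,:2].max(0))
P=W[near(W,(523,300),60,-2,9)]; print('floor',len(P),np.median(P[:,2]))
im,d,K=snap('scene'); W=cloud(d,K); P=W[near(W,(523,300),180,15,24)]; print('tray',len(P),rect(P))
E
```

```text
t 5.9 tcp [574.7 247.2  60.4] xaxis [-0.     1.    -0.002] z [-0.005 -0.002 -1.   ] F [-0.5 -0.6 -0.2] w 22.0 gf 29.6 q7 -0.52
tray 8347 (array([545.6, 291.2]), array([170.2, 308.1]), 88.94) [390.36689469 205.27153485] [700.17669182 375.9110704 ]
floor 29943 2.309135073496016
tray 249 (array([540.1, 251.4]), array([264.5, 297.6]), 83.48)
```

View pics/w2.png

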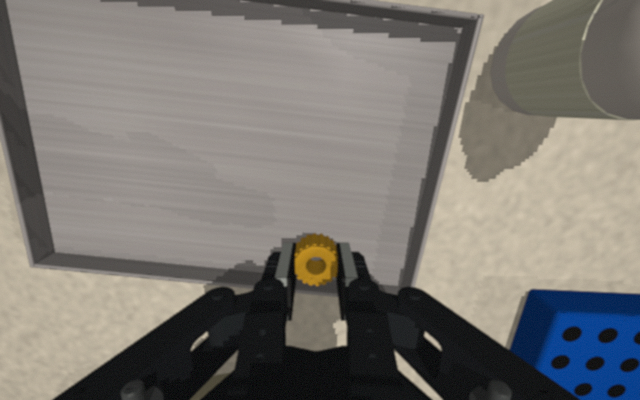

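The nut at (260,316) hangs over the tray near its right front corner, clear of the walls. I'll lower it and release.

Request:
arm_command --targets '[[[0,0,20,0,15],[0,0,9,0,15],[0,0,0,0,15],[0,0,1.5,0,15],[0,0,0,0,15]]]'

```text
time_s: 6.62
tcp_pos: [576.6, 248.1, 33.1]
tool_rot: [0.707, 0.707, 0.0, 0.0]
contact_force: [0.1, 1.4, -0.7]
grip_width: 22.0
grip_force: 29.7
```

Request:
arm_command --targets '[[[0,0,2,0,15],[0,0,1.5,0,15],[0,0,0,0,15],[0,0,0,0,15]]]'

```text
time_s: 7.12
tcp_pos: [576.5, 248.0, 29.2]
tool_rot: [0.707, 0.707, -0.0, -0.0]
contact_force: [0.3, 0.7, -0.3]
grip_width: 22.0
grip_force: 29.7
```

Request:
arm_command --targets '[[[0,0,0.5,0,35],[0,0,0,0,45],[0,0,0,0,45],[0,0,-30,0,45],[0,0,-45,0,45]]]'

```text
time_s: 7.75
tcp_pos: [575.7, 247.7, 103.6]
tool_rot: [0.707, 0.707, -0.001, -0.0]
contact_force: [-0.6, 0.9, 0.2]
grip_width: 45.0
grip_force: 0.0
```

Request:
arm_command --targets '[[[0,0,-45,0,45],[-40,-10,-25,0,50],[-45,-10,0,0,50],[-45,-10,0,0,50],[-45,-11,0,0,50]]]'

```text
time_s: 8.38
tcp_pos: [535.0, 71.6, 174.0]
tool_rot: [0.707, 0.707, 0.0, 0.0]
contact_force: [0.2, 0.3, 0.4]
grip_width: 49.8
grip_force: 0.0
```

Request:
arm_command --targets '[[[-40,-10,0,0,50],[-10,-1,0,0,50],[0,0,0,0,50]]]'

```text
time_s: 8.75
tcp_pos: [524.7, 22.9, 173.9]
tool_rot: [0.707, 0.707, 0.0, 0.0]
contact_force: [-0.5, -0.2, 0.6]
grip_width: 50.1
grip_force: 0.0
```

```bash
python3 - <<'E'
from h import *
s,e=st(); im,d,K=snap('wrist'); W=cloud(d,K)
P=W[near(W,(525,23),30,105.5,111)]; print('washer',len(P),rect(P),np.median(P[:,2]))
im,d,K=snap('scene'); W=cloud(d,K)
P=W[near(W,(577,248),25,8,25)]; print('nut',len(P),rect(P),P[:,2].max())
E
```

```text
t 8.75 tcp [524.7  22.9 173.9] xaxis [0.001 1.    0.   ] z [ 0.  0. -1.] F [-0.5 -0.2  0.6] w 50.1 gf 0.0 q7 -0.13
washer 1847 (array([524.3,  23.4]), array([36.7, 37.2]), 81.51) 108.196452667704
nut 61 (array([577.9, 250.2]), array([23.5, 23. ]), 38.37) 23.800885956584008
```

Request:
arm_command --targets '[[[0,0,30,0,50],[0,0,23,0,50],[0,0,0,0,50],[0,0,0,0,30],[0,0,0,0,30]]]'

```text
time_s: 9.48
tcp_pos: [524.9, 23.4, 121.7]
tool_rot: [0.707, 0.707, 0.0, 0.0]
contact_force: [-0.3, 0.3, -0.2]
grip_width: 35.7
grip_force: 30.0
```

Request:
arm_command --targets '[[[0,0,0,0,30],[0,0,0,0,30],[0,0,0,0,30]]]'

```text
time_s: 9.85
tcp_pos: [524.9, 23.3, 121.5]
tool_rot: [0.707, 0.707, 0.001, 0.0]
contact_force: [-1.3, 2.0, 7.2]
grip_width: 36.2
grip_force: 30.4
```

Request:
arm_command --targets '[[[0,0,-10,0,30],[0,0,-25,0,30],[0,0,-30,0,30],[0,0,0,0,30]]]'

```text
time_s: 10.35
tcp_pos: [525.6, 22.9, 188.3]
tool_rot: [0.707, 0.707, 0.001, 0.001]
contact_force: [0.7, 0.3, -1.0]
grip_width: 36.3
grip_force: 30.1
```

```bash
python3 - <<'E'
from h import *
s,e=st(); im,d,K=snap('wrist','w3',(60,400,100,540),1.3); W=cloud(d,K)
P=W[near(W,(525,23),40,158,185)]; print(len(P),P[:,2].max() if len(P) else 0)
P=W[near(W,(525,23),16,95,111)]; print('boss top',len(P),np.median(P[:,2]))
E
```

```text
t 10.35 tcp [525.6  22.9 188.3] xaxis [0. 1. 0.] z [ 0.004  0.    -1.   ] F [ 0.7  0.3 -1. ] w 36.3 gf 30.1 q7 -0.12
4109 184.97267794438554
boss top 1080 103.28640827478614
```

View pics/w3.png

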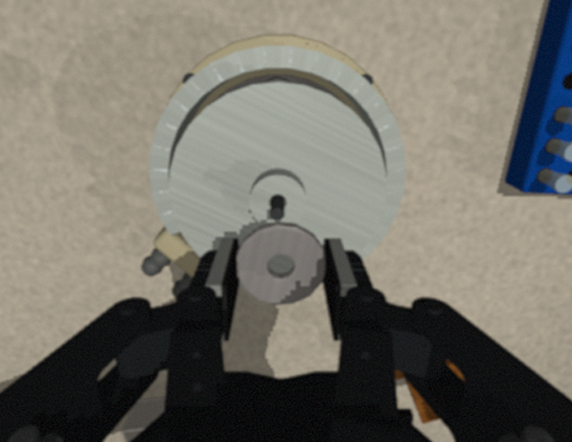

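The washer is held flat at (262,280), and the bare boss is visible at (190,277). It goes to the tray.

Request:
arm_command --targets '[[[45,9,0,0,30],[45,9,0,0,30],[45,9,0,0,30],[45,9,0,0,30],[45,9,0,0,30]]]'

```text
time_s: 11.02
tcp_pos: [569.3, 249.2, 185.0]
tool_rot: [0.707, 0.707, -0.001, -0.0]
contact_force: [0.6, -1.0, 0.3]
grip_width: 36.0
grip_force: 30.1
```

Request:
arm_command --targets '[[[45,9,0,0,30],[45,9,0,0,30],[0,0,40,0,30],[0,0,40,0,30],[0,0,40,0,30]]]'

```text
time_s: 11.65
tcp_pos: [586.9, 337.7, 63.6]
tool_rot: [0.707, 0.707, -0.001, -0.0]
contact_force: [-0.3, 0.5, 0.3]
grip_width: 36.1
grip_force: 30.1
```

Request:
arm_command --targets '[[[0,0,20,0,30],[0,0,14,0,30],[0,0,0,0,30],[0,0,0,0,30]]]'

```text
time_s: 12.15
tcp_pos: [588.1, 338.3, 33.0]
tool_rot: [0.707, 0.707, 0.001, 0.0]
contact_force: [0.8, 0.1, -0.8]
grip_width: 35.4
grip_force: 30.1
```

Request:
arm_command --targets '[[[0,0,5,0,30],[0,0,0,0,30],[0,0,1.5,0,30],[0,0,0,0,30]]]'

```text
time_s: 12.65
tcp_pos: [587.5, 338.0, 25.2]
tool_rot: [0.707, 0.707, -0.0, -0.0]
contact_force: [-0.3, -0.0, -0.8]
grip_width: 35.6
grip_force: 30.1
```

Request:
arm_command --targets '[[[0,0,0,0,42],[0,0,0,0,55],[0,0,-20,0,55],[0,0,-45,0,55],[0,0,-45,0,55]]]'

```text
time_s: 13.28
tcp_pos: [587.5, 338.0, 137.9]
tool_rot: [0.707, 0.707, 0.0, 0.0]
contact_force: [0.5, -0.3, 0.7]
grip_width: 55.1
grip_force: 0.0
```

Request:
arm_command --targets '[[[-45,-9,-40,0,55],[-45,-9,0,0,55],[-45,-9,0,0,55],[-45,-9,0,0,55],[-45,-9,0,0,55]]]'

```text
time_s: 13.9
tcp_pos: [542.3, 111.6, 176.8]
tool_rot: [0.707, 0.707, 0.001, 0.0]
contact_force: [-0.6, -0.4, 0.9]
grip_width: 55.1
grip_force: 0.0
```

Request:
arm_command --targets '[[[-45,-9,0,0,55],[-45,-9,0,0,55],[0,0,0,0,55]]]'

```text
time_s: 14.28
tcp_pos: [524.3, 19.6, 176.7]
tool_rot: [0.709, 0.705, 0.0, 0.001]
contact_force: [1.1, -0.5, 0.1]
grip_width: 54.7
grip_force: 0.0
```

```bash
python3 - <<'E'
from h import *
s,e=st()
im,d,K=snap('scene','s2',(150,260,370,470),5); W=cloud(d,K)
P=W[near(W,(577,248),22,8,30)]; print('nut',len(P),rect(P),np.sort(P[:,2])[-20:].round(1))
P=W[near(W,(588,338),22,5,20)]; print('washer',len(P),rect(P),np.median(P[:,2]))
P=W[near(W,(505,300),50,-2,20)]; print('floor',np.median(P[:,2]))
E
```

```text
t 14.28 tcp [524.3  19.6 176.7] xaxis [ 0.005  1.    -0.001] z [ 0.001 -0.001 -1.   ] F [ 1.1 -0.5  0.1] w 54.7 gf 0.0 q7 -0.13
nut 62 (array([578.1, 250.3]), array([23.7, 24.3]), 56.74) [18.6 18.6 18.7 18.8 18.8 18.9 18.9 19.  19.  19.3 19.5 19.5 19.8 19.8
 19.9 20.5 20.7 20.9 21.4 23.5]
washer 95 (array([587.4, 340. ]), array([35.3, 35.5]), 87.75) 8.046588203763012
floor 2.81787897682454
```

View pics/s2.png

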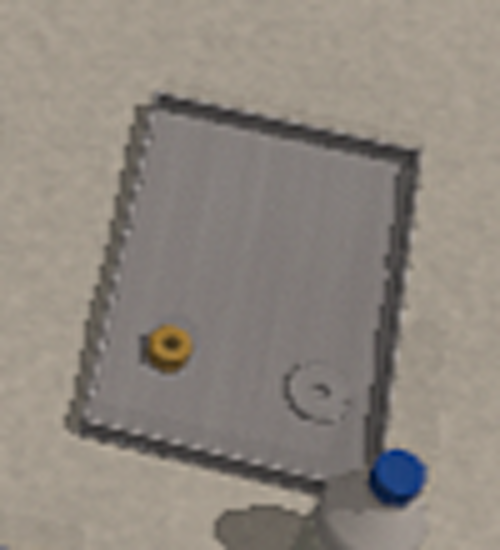

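Both parts lie flat in the tray, the nut at (348,168) and the washer at (390,318). The plate is next.

Request:
arm_command --targets '[[[0,0,20,0,55],[0,0,0,0,55]]]'

```text
time_s: 14.58
tcp_pos: [524.1, 24.0, 155.1]
tool_rot: [0.707, 0.708, -0.0, -0.001]
contact_force: [-0.0, -0.4, -0.1]
grip_width: 55.0
grip_force: 0.0
```

Request:
arm_command --targets '[[[0,0,25,0,50],[0,0,15,0,50],[0,0,0,0,50],[0,0,0,0,25],[0,0,0,0,25]]]' --force 50

```text
time_s: 15.2
tcp_pos: [524.9, 23.1, 116.4]
tool_rot: [0.707, 0.707, 0.0, 0.0]
contact_force: [-2.9, 0.2, 6.2]
grip_width: 31.7
grip_force: 48.9
```

Request:
arm_command --targets '[[[0,0,0,0,25],[0,0,0,0,25],[0,0,0,0,25]]]'

```text
time_s: 15.58
tcp_pos: [524.9, 23.2, 116.4]
tool_rot: [0.707, 0.707, 0.0, 0.0]
contact_force: [-2.5, 0.8, 5.9]
grip_width: 31.3
grip_force: 49.0
```

Request:
arm_command --targets '[[[0,0,-5,0,25],[0,0,-15,0,25],[0,0,-25,0,25],[0,0,-25,0,25],[0,0,0,0,25]]]'

```text
time_s: 16.2
tcp_pos: [525.5, 23.1, 187.8]
tool_rot: [0.707, 0.707, 0.001, 0.001]
contact_force: [-0.8, 0.4, -1.9]
grip_width: 31.7
grip_force: 49.8
```

```bash
python3 - <<'E'
from h import *
s,e=st()
im,d,K=snap('side','sd2',(130,260,220,400),4); W=cloud(d,K)
P=W[near(W,(525,23),75,150,168)]; print('plate',len(P)); 
A=np.c_[P[:,:2]-[525,23],np.ones(len(P))]; print(np.linalg.lstsq(A,P[:,2],rcond=None)[0])
E
```

```text
t 16.2 tcp [525.5  23.1 187.8] xaxis [0. 1. 0.] z [ 0.004  0.    -1.   ] F [-0.8  0.4 -1.9] w 31.7 gf 49.8 q7 -0.13
plate 1149
[6.94958103e-03 9.70836570e-03 1.59916502e+02]
```

View pics/sd2.png

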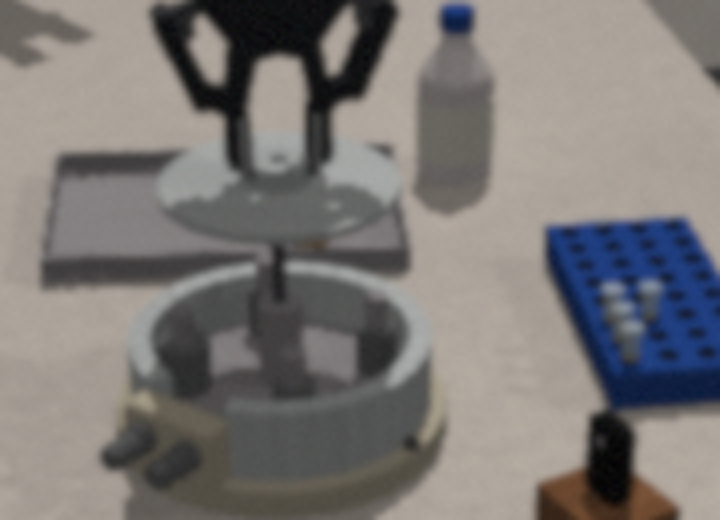

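The plate hangs level at (200,280), clear of the stud, and the rollers are visible. I'll move it to the left part of the tray.

Request:
arm_command --targets '[[[40,-7,0,0,25],[40,-7,0,0,25],[40,-7,0,0,25],[40,-7,0,0,25],[40,-7,0,0,25]]]'

```text
time_s: 16.88
tcp_pos: [488.8, 224.1, 184.6]
tool_rot: [0.707, 0.707, -0.001, -0.0]
contact_force: [0.8, 0.7, -2.5]
grip_width: 31.7
grip_force: 49.8
```

Request:
arm_command --targets '[[[40,-7,0,0,25],[42,-8,0,0,25],[0,0,40,0,25],[0,0,40,0,25],[0,0,0,0,25]]]'

```text
time_s: 17.5
tcp_pos: [472.8, 303.9, 102.6]
tool_rot: [0.707, 0.707, -0.003, -0.001]
contact_force: [0.6, -0.1, -0.8]
grip_width: 31.7
grip_force: 50.3
```

Request:
arm_command --targets '[[[0,0,0,0,25],[0,0,35,0,25],[0,0,20,0,25],[0,0,10,0,25],[0,0,0,0,25]]]'

```text
time_s: 18.12
tcp_pos: [474.8, 305.2, 41.0]
tool_rot: [0.707, 0.707, 0.0, 0.0]
contact_force: [-0.3, -0.2, -2.1]
grip_width: 31.2
grip_force: 50.3
```

Request:
arm_command --targets '[[[0,0,4,0,25],[0,0,1,0,25],[0,0,0,0,25]]]'

```text
time_s: 18.5
tcp_pos: [474.5, 305.1, 35.5]
tool_rot: [0.707, 0.707, 0.0, 0.0]
contact_force: [0.3, 0.4, -2.6]
grip_width: 31.1
grip_force: 50.3
```

Request:
arm_command --targets '[[[0,0,0.5,0,40],[0,0,0,0,50],[0,0,-20,0,50],[0,0,-45,0,50],[0,0,-45,0,50]]]'

```text
time_s: 19.12
tcp_pos: [474.4, 305.0, 147.4]
tool_rot: [0.707, 0.707, 0.0, 0.0]
contact_force: [-0.4, 0.3, 0.6]
grip_width: 50.0
grip_force: 0.0
```

Request:
arm_command --targets '[[[-40,7,-40,0,50],[-40,7,-40,0,50],[-40,7,-20,0,50],[-40,7,0,0,50],[-40,7,0,0,50]]]'

```text
time_s: 19.75
tcp_pos: [509.5, 103.8, 246.6]
tool_rot: [0.707, 0.707, 0.001, 0.0]
contact_force: [0.6, -0.3, 0.2]
grip_width: 49.6
grip_force: 0.0
```

Request:
arm_command --targets '[[[-40,7,0,0,50],[-42,8,0,0,50],[0,0,0,0,50],[0,0,0,0,50],[0,0,0,0,50]]]'

```text
time_s: 20.38
tcp_pos: [524.3, 24.1, 245.2]
tool_rot: [0.707, 0.708, 0.0, -0.0]
contact_force: [0.9, -0.4, -0.2]
grip_width: 50.1
grip_force: 0.0
```

```bash
python3 - <<'E'
from h import *
s,e=st()
im,d,K=snap('wrist','w4',(40,300,160,480),2.3); W=cloud(d,K); c=(524.5,23)
P=W[near(W,c,105,60.5,67)]; q=np.hypot(P[:,0]-c[0],P[:,1]-c[1])
print('rim outer',circ(P[q>83]),'inner',)
# inner edge: per angle min radius of rim pts
a=np.degrees(np.arctan2(P[:,1]-c[1],P[:,0]-c[0]));E=[]
for k in range(-180,180,3):
    m=(a>=k)&(a<k+3)&(q>72.9)
    if m.sum()>3: E.append(P[m][np.argmin(q[m])]); 
print('inner',circ(np.array(E)))
E=[]
for k in range(-180,180,3):
    m=(a>=k)&(a<k+3)&(q>72.9)
    if m.sum()>3: E.append(P[m][np.argmax(q[m])]); 
print('outer',circ(np.array(E)))
P=W[near(W,c,25,118,127)];print('stud',len(P),P.mean(0),rect(P))
P=W[near(W,c,12,81,90)];print('hub',len(P),rect(P))
for n,an in zip('ABCD',[178.9,88.9,-1.1,-91.1]):
    g=np.array(c)+56.5*np.array([np.cos(np.radians(an)),np.sin(np.radians(an))])
    J=W[near(W,g,15,80,87)]; T=W[near(W,g,22,58,66)]; T=T[np.hypot(T[:,0]-c[0],T[:,1]-c[1])<73]
    print(n,g.round(1),'journal',len(J),rect(J),'tyre',len(T),rect(T) if len(T)>5 else '')
im,d,K=snap('scene'); W=cloud(d,K); P=W[near(W,(475,305),70,5,13)]; print('plate',rect(P),np.median(P[:,2]))
E
```

```text
t 20.38 tcp [524.3  24.1 245.2] xaxis [-0.002  1.     0.   ] z [ 0.  0. -1.] F [ 0.9 -0.4 -0.2] w 50.1 gf 0.0 q7 -0.12
rim outer (array([524.38668162,  22.90046208,  85.63701821]), np.float64(1.7051228958412985)) inner
inner (array([524.27888497,  23.10817858,  74.99593797]), np.float64(1.1119529045663246))
outer (array([524.33220002,  22.78078018,  88.04034447]), np.float64(1.7580936501226048))
stud 67 [524.51742708  23.61057372 121.73852522] (array([524.6,  23.3]), array([7.2, 6.6]), 0.37)
hub 322 (array([524.4,  23.7]), array([22.5, 22.4]), 1.37)
A [468.   24.1] journal 144 (array([468.1,  23.7]), array([13.2, 12.9]), 44.95) tyre 466 (array([468.1,  23.3]), array([31.5, 30.8]), 77.98)
B [525.6  79.5] journal 165 (array([524.9,  79.8]), array([13.1, 12.6]), 89.31) tyre 259 (array([524.9,  79.6]), array([22.9, 23.1]), 45.32)
C [581.   21.9] journal 143 (array([580.9,  22.9]), array([12.9, 13.1]), 45.06) tyre 208 (array([579.6,  23.9]), array([23.7, 20.9]), 42.59)
D [523.4 -33.5] journal 121 (array([524. , -33.1]), array([13.4, 11.9]), 89.78) tyre 192 (array([524.4, -31.4]), array([23.2, 19.8]), 0.84)
plate (array([476.3, 305.8]), array([133.8, 136.4]), 50.94) 7.856996568609153
```

View pics/w4.png

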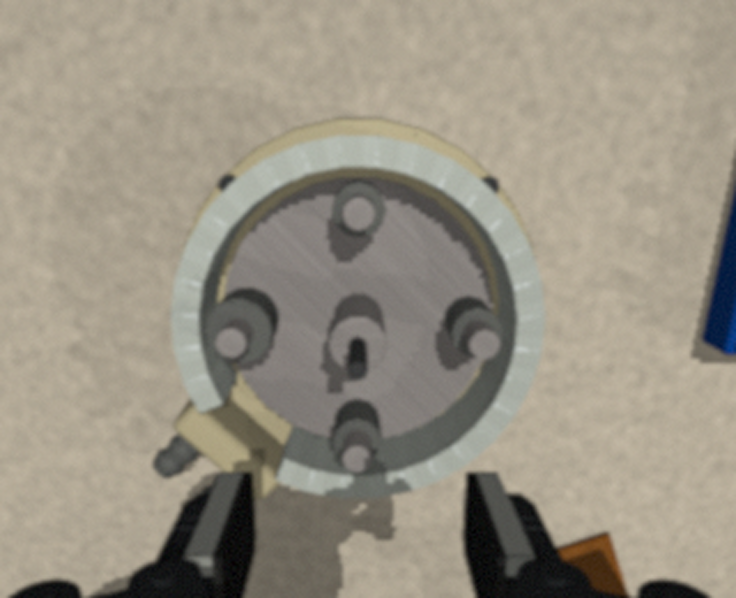

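The picture shows a wide tyre at A (340,232), which looks sound. B (213,357), C (343,484) and D (455,355) have narrow tyres. I'll test them anyway, so next I fetch the feeler.

Request:
arm_command --targets '[[[-38.4,28.2,0,0,50],[-38.4,28.2,0,0,45],[-38.4,28.2,0,0,45],[-38.4,28.2,0,0,45],[-38.4,28.2,0,0,45]]]' --force 60

```text
time_s: 21.1
tcp_pos: [666.4, -169.5, 244.7]
tool_rot: [0.707, 0.707, 0.0, -0.0]
contact_force: [1.0, -0.3, 0.2]
grip_width: 45.0
grip_force: 0.0
```

Request:
arm_command --targets '[[[0,0,0,-0.185,45],[0,0,0,-0.185,45],[0,0,0,0,45],[0,0,0,0,45]]]'

```text
time_s: 21.6
tcp_pos: [665.5, -168.7, 244.8]
tool_rot: [0.567, 0.824, -0.0, -0.0]
contact_force: [-0.1, -0.1, -0.3]
grip_width: 45.1
grip_force: 0.0
```

```bash
python3 - <<'E'
from h import *
s,e=st()
im,d,K=snap('wrist','w5',(100,400,160,480),2); W=cloud(d,K); c=(665.3,-168)
P=W[near(W,c,30,96,112)]; print('handle top',len(P),rect(P),np.median(P[:,2]))
P=W[near(W,c,50,57,66)]; print('stand',len(P),rect(P))
E
```

```text
t 21.6 tcp [ 665.5 -168.7  244.8] xaxis [-0.358  0.934  0.   ] z [-0.  0. -1.] F [-0.1 -0.1 -0.3] w 45.1 gf 0.0 q7 0.55
handle top 414 (array([ 665.1, -168.7]), array([15.6, 24.9]), 20.52) 105.7565164625143
stand 1831 (array([ 665.4, -169.5]), array([50.1, 56.6]), 21.16)
```

Request:
arm_command --targets '[[[0,0,40,0,45],[0,0,40,0,45],[0,0,40,0,45],[0,0,35,0,45],[0,0,0,0,45]]]'

```text
time_s: 22.28
tcp_pos: [664.1, -168.5, 87.5]
tool_rot: [0.566, 0.825, -0.001, -0.002]
contact_force: [-0.5, 0.1, 0.9]
grip_width: 44.5
grip_force: 0.0
```

Request:
arm_command --targets '[[[0,0,0,0,35],[0,0,0,0,25],[0,0,0,0,8],[0,0,0,0,8],[0,0,0,0,8]]]'

```text
time_s: 22.9
tcp_pos: [666.1, -169.2, 91.3]
tool_rot: [0.565, 0.825, 0.0, 0.001]
contact_force: [-1.4, 1.0, 6.7]
grip_width: 13.0
grip_force: 58.3
```

Request:
arm_command --targets '[[[0,0,0,0,8],[0,0,0,0,8]]]'

```text
time_s: 23.15
tcp_pos: [666.1, -169.1, 91.3]
tool_rot: [0.565, 0.825, 0.0, 0.001]
contact_force: [-1.4, -0.2, 7.3]
grip_width: 13.4
grip_force: 58.3
```

Request:
arm_command --targets '[[[0,0,-5,0,8],[0,0,-20,0,8],[0,0,-35,0,8],[0,0,-40,0,8],[0,0,-40,0,8]]]'

```text
time_s: 23.78
tcp_pos: [665.4, -169.0, 232.7]
tool_rot: [0.565, 0.825, 0.0, 0.0]
contact_force: [1.6, -0.1, -0.6]
grip_width: 13.1
grip_force: 58.4
```

Request:
arm_command --targets '[[[0,0,0,0.185,8],[0,0,0,0.185,8],[0,0,0,0,8],[0,0,0,0,8],[0,0,0,0,8]]]'

```text
time_s: 24.4
tcp_pos: [665.5, -169.0, 230.0]
tool_rot: [0.706, 0.708, 0.0, -0.0]
contact_force: [0.5, 0.6, -0.6]
grip_width: 13.4
grip_force: 58.3
```

```bash
python3 - <<'E'
from h import *
s,e=st()
im,d,K=snap('side','sd3',(150,330,290,470),4.4); W=cloud(d,K)
t=s['tcp_pos']
for z0 in (-88,-80,-70,-60,-50,-40,-30,-25):
    P=W[near(W,t[:2],20,t[2]+z0-5,t[2]+z0+5)]; print(z0,len(P),(np.median(P,0)-t).round(1) if len(P) else '')
E
```

```text
t 24.4 tcp [ 665.5 -169.   230. ] xaxis [-0.002  1.     0.   ] z [ 0.  0. -1.] F [ 0.5  0.6 -0.6] w 13.4 gf 58.3 q7 0.22
-88 10 [ -0.2  -3.5 -86.2]
-80 17 [ -1.1  -4.8 -79.6]
-70 18 [ -1.3  -3.7 -69.5]
-60 18 [ -1.7  -2.  -59.6]
-50 20 [ -1.5  -4.5 -49.9]
-40 19 [ -1.3  -4.3 -40. ]
-30 16 [ -0.  -11.1 -27.4]
-25 39 [ -1.8 -11.3 -23.8]
```

View pics/sd3.png

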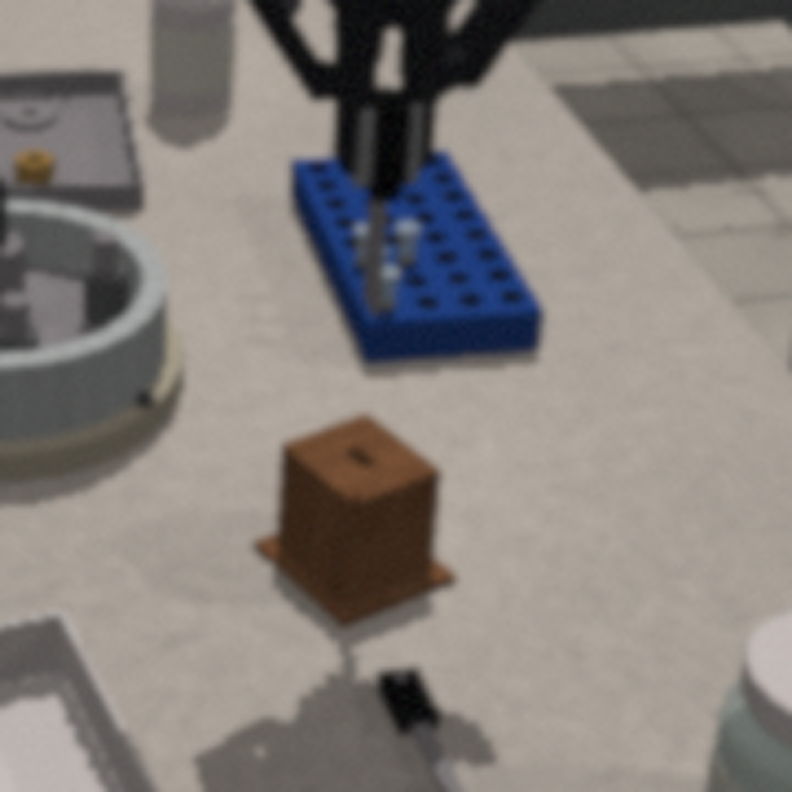

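The feeler is held upright and its edge (310,378) is about 89 mm below the TCP. Now to gap A.

Request:
arm_command --targets '[[[38.5,-42.6,0,0,8],[38.5,-42.6,0,0,8],[38.5,-42.6,0,0,8],[38.5,-42.6,0,0,8],[38.5,-42.6,0,0,8]]]'

```text
time_s: 25.08
tcp_pos: [451.0, 24.5, 229.9]
tool_rot: [0.707, 0.708, 0.0, 0.0]
contact_force: [0.7, 1.3, -0.2]
grip_width: 13.6
grip_force: 58.8
```

Request:
arm_command --targets '[[[0,0,30,0,8],[0,0,25,0,8],[0,0,0,0,8],[0,0,0,0,8]]]'

```text
time_s: 25.58
tcp_pos: [453.0, 23.5, 175.7]
tool_rot: [0.707, 0.707, 0.0, 0.0]
contact_force: [0.1, 0.3, -0.5]
grip_width: 13.2
grip_force: 58.8
```

```bash
cat >> h.py <<'E'
def blade(cam):
    im,d,K=snap(cam); W=cloud(d,K); s=r.get_state(); t=np.array(s['tcp_pos'])
    P=W[near(W,t[:2],16,t[2]-84,t[2]-40)]
    if len(P)>10: print(cam,'blade-tcp',len(P),(np.mean(P,0)-t).round(1),'sd',P.std(0).round(1))
    else: print(cam,'blade',len(P))
    for nm,c,z0,z1,rad in [('hub',(524.4,23.2),82,88,14)]:
        Q=W[near(W,c,rad,z0,z1)]; print(' hub',len(Q),rect(Q) if len(Q)>5 else '')
    Q=W[near(W,(524.4,23.2),105,60.5,67)]; q=np.hypot(*(Q[:,:2]-[524.4,23.2]).T); print(' rim',circ(Q[(q>72)&(q<92)],81.5))
    return W
E
python3 - <<'E'
from h import *
s,e=st()
for c in ('side','scene','wrist'): blade(c)
snap('wrist','w6',(100,400,160,480),2)
E
```

```text
t 25.57 tcp [453.   23.5 175.7] xaxis [-0.  1.  0.] z [ 0.001  0.    -1.   ] F [ 0.1  0.3 -0.5] w 13.2 gf 58.8 q7 -0.14
side blade-tcp 40 [  0.1  -4.4 -62.5] sd [ 1.4  2.8 11.8]
 hub 43 (array([524.1,  21.2]), array([22. , 23.9]), 65.65)
 rim (array([523.93158522,  21.41428019]), np.float64(4.436291181122453))
scene blade-tcp 38 [  1.7   3.4 -64.1] sd [ 1.4  3.7 12.1]
 hub 33 (array([525.9,  25.7]), array([21.8, 23.3]), 10.62)
 rim (array([524.0844158 ,  25.40539519]), np.float64(4.238941523849334))
wrist blade-tcp 140 [  0.9   6.4 -61.4] sd [ 1.3  0.2 11.9]
 hub 615 (array([523.7,  23.7]), array([25.4, 24.4]), 39.23)
 rim (array([524.1455303 ,  23.56765868]), np.float64(3.925758049805827))
```

View pics/w6.png

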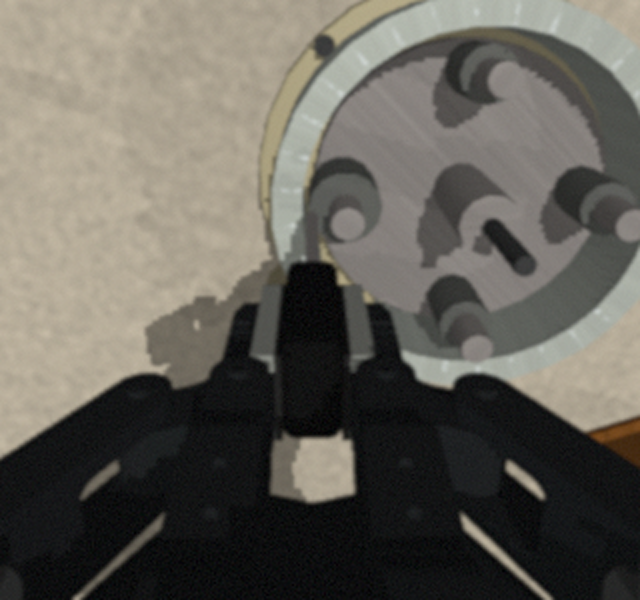

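The blade hangs over gap A (225,310). A small outward correction, then down carefully.

Request:
arm_command --targets '[[[0,-0.7,10,0,8],[0,0,9,0,8],[0,0,0,0,8],[0,0,0,0,8],[0,0,0,0,8]]]'

```text
time_s: 26.4
tcp_pos: [451.9, 23.5, 155.9]
tool_rot: [0.707, 0.707, 0.0, 0.0]
contact_force: [0.4, -0.5, -0.1]
grip_width: 13.6
grip_force: 58.8
```

Request:
arm_command --targets '[[[0,0,1,0,8],[0,0,0,0,8],[0,0,0.7,0,8],[0,0,0,0,8],[0,0,0,0,8]]]'

```text
time_s: 27.02
tcp_pos: [451.8, 23.5, 154.1]
tool_rot: [0.707, 0.707, -0.0, -0.0]
contact_force: [0.4, -0.2, -0.4]
grip_width: 13.4
grip_force: 58.8
```

Request:
arm_command --targets '[[[0,0,0.5,0,8],[0,0,0,0,8],[0,0,0.5,0,8],[0,0,0,0,8],[0,0,0,0,8]]]'

```text
time_s: 27.65
tcp_pos: [451.8, 23.5, 153.1]
tool_rot: [0.707, 0.707, -0.0, 0.0]
contact_force: [-0.5, 0.4, 0.0]
grip_width: 13.3
grip_force: 58.9
```

Request:
arm_command --targets '[[[0,0,0.5,0,8],[0,0,0,0,8],[0,0,0.5,0,8],[0,0,0,0,8],[0,0,0,0,8]]]'

```text
time_s: 28.28
tcp_pos: [452.0, 23.5, 152.6]
tool_rot: [0.707, 0.707, 0.0, 0.0]
contact_force: [-3.3, -0.5, 13.1]
grip_width: 13.4
grip_force: 61.0
```

A stops at the mouth with 13 N, so it is sound. I lift off and go to B.

Request:
arm_command --targets '[[[0,0,-10,0,8],[0,0,-30,0,8],[0,0,-30,0,8],[36,37,0,0,8],[36,36,0,0,8]]]'

```text
time_s: 28.9
tcp_pos: [526.0, 96.2, 223.3]
tool_rot: [0.707, 0.707, 0.001, 0.001]
contact_force: [1.3, -0.8, -0.7]
grip_width: 13.7
grip_force: 58.8
```

Request:
arm_command --targets '[[[0,0,0,-0.18,8],[0,0,0,-0.18,8],[0,0,0,-0.18,8],[0,0,0,-0.18,8],[0,0,0,-0.18,8]]]'

```text
time_s: 29.52
tcp_pos: [524.7, 95.4, 222.4]
tool_rot: [0.326, 0.945, -0.0, 0.0]
contact_force: [0.2, 0.7, -1.2]
grip_width: 13.4
grip_force: 58.9
```

Request:
arm_command --targets '[[[0,0,0,-0.18,8],[0,0,0,-0.18,8],[0,0,0,-0.18,8],[0,0,0,-0.12,8],[0,0,0,0,8]]]'

```text
time_s: 30.15
tcp_pos: [524.8, 95.3, 222.3]
tool_rot: [0.006, 1.0, -0.0, -0.0]
contact_force: [0.4, 0.1, -1.1]
grip_width: 13.3
grip_force: 58.9
```

```bash
python3 - <<'E'
from h import *
s,e=st()
for c in ('side','scene','wrist'): blade(c)
E
```

```text
t 30.15 tcp [524.8  95.3 222.3] xaxis [-1.     0.012  0.   ] z [-0. -0. -1.] F [ 0.4  0.1 -1.1] w 13.3 gf 58.9 q7 1.21
side blade-tcp 86 [ -1.6  -2.7 -62.5] sd [ 3.5  2.2 12.7]
 hub 42 (array([525.2,  21.1]), array([22.5, 23. ]), 84.28)
 rim (array([524.19996616,  21.33558177]), np.float64(4.453067907430123))
scene blade-tcp 15 [  3.8   1.1 -61.5] sd [ 2.8  1.4 12.6]
 hub 36 (array([526.7,  24.3]), array([22.4, 20.8]), 7.84)
 rim (array([524.34456672,  25.2091725 ]), np.float64(4.226747132443264))
wrist blade-tcp 140 [ -6.6  -1.4 -61.3] sd [ 0.2  1.3 12. ]
 hub 435 (array([524.2,  22.9]), array([24.3, 24.8]), 42.59)
 rim (array([523.87905686,  22.59071527]), np.float64(3.972853529094635))
```

Request:
arm_command --targets '[[[0,0,30,0,8],[0,0,25,0,8],[0,0,11,0,8],[0,0,0,0,8],[0,0,0,0,8]]]'

```text
time_s: 30.92
tcp_pos: [525.3, 95.6, 157.0]
tool_rot: [0.006, 1.0, 0.0, 0.001]
contact_force: [-0.2, -0.0, -0.7]
grip_width: 12.9
grip_force: 58.9
```

Request:
arm_command --targets '[[[0,0,1,0,8],[0,0,0,0,8],[0,0,1,0,8],[0,0,0,0,8]]]'

```text
time_s: 31.42
tcp_pos: [524.7, 95.5, 154.0]
tool_rot: [0.005, 1.0, -0.0, -0.0]
contact_force: [-0.5, -0.2, -0.2]
grip_width: 13.5
grip_force: 58.9
```

Request:
arm_command --targets '[[[0,0,1,0,8],[0,0,0,0,8],[0,0,0.5,0,8],[0,0,0,0,8]]]'

```text
time_s: 31.92
tcp_pos: [524.7, 95.5, 152.5]
tool_rot: [0.005, 1.0, -0.0, -0.0]
contact_force: [-0.5, -0.3, -2.0]
grip_width: 13.1
grip_force: 58.9
```

Request:
arm_command --targets '[[[0,0,1,0,8],[0,0,0,0,8],[0,0,1,0,8],[0,0,0,0,8]]]'

```text
time_s: 32.42
tcp_pos: [524.7, 95.5, 150.5]
tool_rot: [0.005, 1.0, -0.0, -0.0]
contact_force: [-0.9, -1.2, -1.5]
grip_width: 13.2
grip_force: 58.9
```

Request:
arm_command --targets '[[[0,0,1,0,8],[0,0,0,0,8],[0,0,1,0,8],[0,0,0,0,8]]]'

```text
time_s: 32.92
tcp_pos: [524.7, 95.5, 148.5]
tool_rot: [0.005, 1.0, -0.0, -0.0]
contact_force: [-0.1, 0.3, 0.1]
grip_width: 13.6
grip_force: 58.9
```

Request:
arm_command --targets '[[[0,0,3,0,8],[0,0,0,0,8],[0,0,3,0,8],[0,0,0,0,8]]]'

```text
time_s: 33.42
tcp_pos: [524.7, 95.5, 142.3]
tool_rot: [0.005, 1.0, -0.0, -0.0]
contact_force: [-0.1, -0.0, 0.4]
grip_width: 13.5
grip_force: 58.9
```

Request:
arm_command --targets '[[[0,0,4,0,8],[0,0,0,0,8],[0,0,5,0,8],[0,0,0,0,8],[0,0,0,0,8]]]'

```text
time_s: 34.05
tcp_pos: [524.8, 95.5, 133.5]
tool_rot: [0.005, 1.0, -0.0, -0.0]
contact_force: [-0.1, -0.2, -0.7]
grip_width: 12.8
grip_force: 58.9
```

Request:
arm_command --targets '[[[0,0,4,0,8],[0,0,0,0,8],[0,0,-15,0,8],[0,0,-15,0,8],[0,0,-20,0,8]]]'

```text
time_s: 34.67
tcp_pos: [524.9, 95.5, 181.1]
tool_rot: [0.005, 1.0, 0.0, 0.0]
contact_force: [-0.6, 1.1, -0.1]
grip_width: 13.6
grip_force: 58.9
```

Request:
arm_command --targets '[[[0,0,-20,0,8],[0,0,-25,0,8],[-36,-36.5,0,0,8],[-36,-36.5,0,0,8],[0,0,0,0,8]]]'

```text
time_s: 35.3
tcp_pos: [597.7, 18.2, 225.4]
tool_rot: [0.008, 1.0, -0.0, 0.001]
contact_force: [-0.2, 0.6, -1.4]
grip_width: 13.3
grip_force: 58.9
```

Request:
arm_command --targets '[[[0,0,0,0.18,8],[0,0,0,0.18,8],[0,0,0,0.18,8],[0,0,0,0.18,8],[0,0,0,0.18,8]]]'

```text
time_s: 35.92
tcp_pos: [595.8, 22.5, 225.8]
tool_rot: [0.442, 0.897, 0.0, 0.0]
contact_force: [-0.0, 0.9, -0.8]
grip_width: 13.6
grip_force: 58.9
```

Request:
arm_command --targets '[[[0,0,0,0.18,8],[0,0,0,0.18,8],[0,0,0,0.18,8],[0,0,0,0.12,8],[0,0,0,0,8]]]'

```text
time_s: 36.55
tcp_pos: [595.8, 22.5, 225.5]
tool_rot: [0.707, 0.708, 0.0, 0.0]
contact_force: [0.5, -0.3, -1.2]
grip_width: 13.3
grip_force: 58.9
```

```bash
python3 - <<'E'
from h import *
s,e=st()
for c in ('side','wrist'): blade(c)
E
```

```text
t 36.55 tcp [595.8  22.5 225.5] xaxis [-0.002  1.     0.001] z [ 0.001  0.001 -1.   ] F [ 0.5 -0.3 -1.2] w 13.3 gf 58.9 q7 -0.09
side blade-tcp 53 [ -1.   -1.5 -61.9] sd [ 1.2  5.2 12.7]
 hub 40 (array([524.7,  23. ]), array([25.3, 23.8]), 70.46)
 rim (array([523.97736037,  21.27729022]), np.float64(4.422496710853006))
wrist blade-tcp 140 [  0.7   6.5 -61.5] sd [ 1.3  0.2 11.9]
 hub 427 (array([525.2,  23.8]), array([24.2, 24.5]), 45.24)
 rim (array([524.48870387,  23.63793006]), np.float64(3.945358472518812))
```

Request:
arm_command --targets '[[[0,0.4,30,0,8],[0,0,28,0,8],[0,0,11,0,8],[0,0,0,0,8],[0,0,0,0,8]]]'

```text
time_s: 37.28
tcp_pos: [596.9, 21.8, 156.7]
tool_rot: [0.707, 0.707, 0.001, 0.0]
contact_force: [0.7, -0.3, -1.2]
grip_width: 13.3
grip_force: 58.9
```

Request:
arm_command --targets '[[[0,0,1,0,8],[0,0,0,0,8],[0,0,1,0,8],[0,0,0,0,8]]]'

```text
time_s: 37.78
tcp_pos: [596.3, 21.7, 153.5]
tool_rot: [0.707, 0.707, -0.0, -0.0]
contact_force: [1.4, 0.1, -1.2]
grip_width: 13.5
grip_force: 58.9
```

Request:
arm_command --targets '[[[0,0,1,0,8],[0,0,0,0,8],[0,0,0.5,0,8],[0,0,0,0,8]]]'

```text
time_s: 38.28
tcp_pos: [596.4, 21.7, 152.0]
tool_rot: [0.707, 0.707, -0.0, -0.0]
contact_force: [0.3, -0.5, -1.4]
grip_width: 12.9
grip_force: 58.9
```

Request:
arm_command --targets '[[[0,0,1,0,8],[0,0,0,0,8],[0,0,1,0,8],[0,0,0,0,8]]]'

```text
time_s: 38.78
tcp_pos: [596.3, 21.7, 150.0]
tool_rot: [0.707, 0.707, -0.0, -0.0]
contact_force: [0.6, 1.3, -0.8]
grip_width: 13.8
grip_force: 58.9
```

Request:
arm_command --targets '[[[0,0,1,0,8],[0,0,0,0,8],[0,0,1,0,8],[0,0,0,0,8]]]'

```text
time_s: 39.28
tcp_pos: [596.3, 21.7, 148.0]
tool_rot: [0.707, 0.707, -0.0, -0.0]
contact_force: [-1.2, 0.2, -0.6]
grip_width: 13.0
grip_force: 58.9
```

Request:
arm_command --targets '[[[0,0,3,0,8],[0,0,0,0,8],[0,0,3,0,8],[0,0,0,0,8]]]'

```text
time_s: 39.78
tcp_pos: [596.2, 21.7, 141.8]
tool_rot: [0.707, 0.707, -0.0, -0.0]
contact_force: [0.0, 0.7, -0.9]
grip_width: 13.3
grip_force: 58.9
```

Request:
arm_command --targets '[[[0,0,4,0,8],[0,0,0,0,8],[0,0,5,0,8],[0,0,3,0,8],[0,0,0,0,8]]]'

```text
time_s: 40.4
tcp_pos: [596.3, 21.7, 129.7]
tool_rot: [0.707, 0.707, -0.0, -0.0]
contact_force: [-0.5, 0.1, -0.5]
grip_width: 13.7
grip_force: 58.9
```

Request:
arm_command --targets '[[[0,0,-15,0,8],[0,0,-20,0,8],[0,0,-30,0,8],[0,0,-27,0,8],[-35,-36,0,0,8]]]'

```text
time_s: 41.02
tcp_pos: [562.2, -11.5, 225.1]
tool_rot: [0.706, 0.708, 0.002, 0.001]
contact_force: [-0.5, -1.9, -0.4]
grip_width: 13.1
grip_force: 59.0
```

Request:
arm_command --targets '[[[-35.5,-36.4,0,-0.18,8],[0,0,0,-0.18,8],[0,0,0,-0.18,8],[0,0,0,-0.18,8],[0,0,0,-0.18,8]]]'

```text
time_s: 41.65
tcp_pos: [524.2, -48.9, 223.4]
tool_rot: [0.326, 0.945, 0.0, 0.001]
contact_force: [-1.2, -0.3, -1.6]
grip_width: 13.3
grip_force: 58.9
```

Request:
arm_command --targets '[[[0,0,0,-0.18,8],[0,0,0,-0.18,8],[0,0,0,-0.18,8],[0,0,0,-0.12,8],[0,0,0,0,8]]]'

```text
time_s: 42.28
tcp_pos: [524.2, -49.0, 223.1]
tool_rot: [0.006, 1.0, -0.0, 0.001]
contact_force: [-0.1, -0.1, -2.2]
grip_width: 13.2
grip_force: 58.9
```

```bash
python3 - <<'E'
from h import *
s,e=st()
for c in ('side','scene','wrist'): blade(c)
E
```

```text
t 42.27 tcp [524.2 -49.  223.1] xaxis [-1.     0.012 -0.001] z [ 0.001 -0.    -1.   ] F [-0.1 -0.1 -2.2] w 13.2 gf 58.9 q7 1.52
side blade-tcp 110 [ -1.3  -2.4 -61.5] sd [ 3.6  1.8 12.8]
 hub 40 (array([523.3,  22.7]), array([22.2, 23.2]), 78.07)
 rim (array([524.18159016,  21.3141892 ]), np.float64(4.482482733237497))
scene blade-tcp 25 [  1.7   1.8 -61.5] sd [ 3.   1.7 11. ]
 hub 35 (array([526.9,  25.9]), array([22. , 23.4]), 9.45)
 rim (array([524.25869591,  25.28788891]), np.float64(4.245241137337895))
wrist blade-tcp 139 [ -6.6  -1.3 -61.2] sd [ 0.2  1.2 12.1]
 hub 437 (array([523.9,  22. ]), array([24. , 24.9]), 47.38)
 rim (array([523.80664177,  22.41403719]), np.float64(3.965623813301678))
```

Request:
arm_command --targets '[[[0,0,30,0,8],[0,0,25,0,8],[0,0,11,0,8],[0,0,0,0,8],[0,0,0,0,8]]]'

```text
time_s: 43.05
tcp_pos: [524.5, -48.8, 157.0]
tool_rot: [0.006, 1.0, -0.0, 0.001]
contact_force: [0.1, -0.3, -0.3]
grip_width: 13.3
grip_force: 58.9
```

Request:
arm_command --targets '[[[0,0,1,0,8],[0,0,0,0,8],[0,0,1,0,8],[0,0,0,0,8]]]'

```text
time_s: 43.55
tcp_pos: [524.0, -48.8, 154.0]
tool_rot: [0.005, 1.0, -0.0, -0.0]
contact_force: [-0.7, -0.4, -0.2]
grip_width: 13.1
grip_force: 58.9
```

Request:
arm_command --targets '[[[0,0,1,0,8],[0,0,0,0,8],[0,0,1,0,8],[0,0,0,0,8]]]'

```text
time_s: 44.05
tcp_pos: [523.9, -48.8, 152.0]
tool_rot: [0.005, 1.0, -0.0, -0.0]
contact_force: [0.1, -1.0, -0.8]
grip_width: 12.8
grip_force: 58.9
```

Request:
arm_command --targets '[[[0,0,1,0,8],[0,0,0,0,8],[0,0,1,0,8],[0,0,0,0,8]]]'

```text
time_s: 44.55
tcp_pos: [523.9, -48.8, 150.0]
tool_rot: [0.005, 1.0, -0.0, -0.0]
contact_force: [-0.2, 0.4, -1.2]
grip_width: 13.3
grip_force: 58.9
```

Request:
arm_command --targets '[[[0,0,1,0,8],[0,0,0,0,8],[0,0,1,0,8],[0,0,0,0,8]]]'

```text
time_s: 45.05
tcp_pos: [523.9, -48.8, 148.0]
tool_rot: [0.005, 1.0, -0.0, -0.0]
contact_force: [0.2, 0.0, -0.9]
grip_width: 13.2
grip_force: 58.9
```

Request:
arm_command --targets '[[[0,0,3,0,8],[0,0,0,0,8],[0,0,3,0,8],[0,0,0,0,8]]]'

```text
time_s: 45.55
tcp_pos: [523.9, -48.7, 141.8]
tool_rot: [0.005, 1.0, 0.0, -0.0]
contact_force: [-0.7, 1.2, -0.5]
grip_width: 13.3
grip_force: 58.9
```

Request:
arm_command --targets '[[[0,0,4,0,8],[0,0,0,0,8],[0,0,5,0,8],[0,0,3,0,8],[0,0,0,0,8]]]'

```text
time_s: 46.18
tcp_pos: [523.8, -48.8, 129.8]
tool_rot: [0.005, 1.0, 0.0, -0.0]
contact_force: [-0.7, 1.0, -0.2]
grip_width: 13.3
grip_force: 58.9
```

B, C and D all let the blade down with no force, so they are worn. The feeler goes back to its stand.

Request:
arm_command --targets '[[[0,0,-15,0,8],[0,0,-25,0,8],[0,0,-30,0,8],[0,0,-30,0,8],[-35.8,-29.6,0,0,8]]]'

```text
time_s: 46.8
tcp_pos: [560.3, -77.3, 234.4]
tool_rot: [0.004, 1.0, -0.0, 0.003]
contact_force: [0.7, -0.1, -0.5]
grip_width: 13.4
grip_force: 58.9
```

Request:
arm_command --targets '[[[-35.8,-29.6,0,0,8],[-35.8,-29.6,0,0,8],[-35.8,-29.6,0,0,8],[0,0,0,0.18,8],[0,0,0,0.18,8]]]'

```text
time_s: 47.42
tcp_pos: [666.1, -169.1, 231.0]
tool_rot: [0.187, 0.982, 0.0, 0.0]
contact_force: [0.2, 0.4, -0.1]
grip_width: 13.5
grip_force: 58.9
```

Request:
arm_command --targets '[[[0,0,0,0.18,8],[0,0,0,0.18,8],[0,0,0,0.18,8],[0,0,0,0.18,8],[0,0,0,0.109,8]]]'

```text
time_s: 48.05
tcp_pos: [666.0, -168.5, 231.5]
tool_rot: [0.566, 0.824, 0.0, 0.0]
contact_force: [-0.5, 0.0, -1.6]
grip_width: 13.3
grip_force: 58.9
```

```bash
python3 - <<'E'
from h import *
s,e=st(); print(np.degrees(np.arctan2(e[1,1],e[0,1])))
t=np.array(s['tcp_pos'])
dw=np.array([665.7,-169.0])-t[:2]; print('tool shift',e[:2,0]@dw,e[:2,1]@dw)
for c in ('side','wrist','scene'):
    im,d,K=snap(c); W=cloud(d,K)
    P=W[near(W,t[:2],16,t[2]-84,t[2]-40)]; print(c,'blade',len(P),P.mean(0).round(1), rect(P))
    P=W[near(W,(665.4,-169),45,57,66)]; print(' stand',len(P),rect(P))
E
```

```text
t 48.05 tcp [ 666.  -168.5  231.5] xaxis [-0.358  0.934 -0.   ] z [ 0.001  0.    -1.   ] F [-0.5  0.  -1.6] w 13.3 gf 58.9 q7 0.6
20.998898314933562
tool shift -0.31973952202500394 -0.44875297554831445
side blade 115 [ 665.  -170.3  170.3] (array([ 664.6, -169.5]), array([ 6.5, 14.8]), 36.69)
 stand 432 (array([ 664.9, -170. ]), array([52.3, 61.4]), 19.89)
wrist blade 140 [ 664.1 -162.6  170. ] (array([ 664.1, -162.5]), array([4.5, 1. ]), 21.82)
 stand 2367 (array([ 665.4, -169.4]), array([50.1, 56.7]), 21.11)
scene blade 46 [ 666.8 -165.1  170.1] (array([ 666.4, -164.5]), array([ 6.3, 13.2]), 42.06)
 stand 301 (array([ 664.7, -166.7]), array([52.5, 55.8]), 20.97)
```

Request:
arm_command --targets '[[[-0.3,-0.4,30,0,8],[0,0,30,0,8],[0,0,14,0,8],[0,0,0,0,8],[0,0,0,0,8]]]'

```text
time_s: 48.82
tcp_pos: [666.2, -169.3, 157.5]
tool_rot: [0.564, 0.826, 0.0, 0.001]
contact_force: [-0.4, -0.4, -0.3]
grip_width: 13.2
grip_force: 58.9
```

Request:
arm_command --targets '[[[0,0,2,0,8],[0,0,0,0,8],[0,0,2,0,8],[0,0,0,0,8]]]'

```text
time_s: 49.32
tcp_pos: [665.6, -169.1, 151.9]
tool_rot: [0.565, 0.825, -0.0, -0.0]
contact_force: [1.0, -0.5, -0.3]
grip_width: 13.4
grip_force: 58.9
```

Request:
arm_command --targets '[[[0,0,2,0,8],[0,0,0,0,8],[0,0,2,0,8],[0,0,0,0,8]]]'

```text
time_s: 49.82
tcp_pos: [665.5, -169.1, 147.8]
tool_rot: [0.565, 0.825, -0.0, -0.0]
contact_force: [-0.3, 0.5, -0.0]
grip_width: 13.5
grip_force: 58.9
```

Request:
arm_command --targets '[[[0,0,5,0,8],[0,0,8,0,8],[0,0,10,0,8],[0,0,0,0,8]]]'

```text
time_s: 50.32
tcp_pos: [665.0, -169.0, 123.8]
tool_rot: [0.565, 0.825, -0.0, -0.001]
contact_force: [-0.4, -0.1, -0.9]
grip_width: 13.4
grip_force: 58.9
```

Request:
arm_command --targets '[[[0,0,10,0,8],[0,0,10,0,8],[0,0,8,0,8],[0,0,0,0,8],[0,0,0,0,8]]]'

```text
time_s: 50.95
tcp_pos: [665.8, -169.2, 97.3]
tool_rot: [0.565, 0.825, 0.0, 0.0]
contact_force: [0.1, -0.3, -0.5]
grip_width: 13.4
grip_force: 58.9
```

Request:
arm_command --targets '[[[0,0,4,0,8],[0,0,0,0,8],[0,0,1,0,8],[0,0,0,0,8]]]'

```text
time_s: 51.45
tcp_pos: [665.6, -169.1, 92.0]
tool_rot: [0.565, 0.825, -0.0, -0.0]
contact_force: [-1.2, -0.4, -0.6]
grip_width: 13.1
grip_force: 58.9
```

Request:
arm_command --targets '[[[0,0,0.5,0,20],[0,0,0,0,40],[0,0,0,0,40],[0,0,-30,0,40],[0,0,-40,0,40]]]'

```text
time_s: 52.08
tcp_pos: [665.1, -169.0, 161.6]
tool_rot: [0.565, 0.825, -0.0, -0.001]
contact_force: [-0.1, -0.3, -0.3]
grip_width: 40.2
grip_force: 0.0
```

Request:
arm_command --targets '[[[0,0,-40,0,40],[0,0,-40,0.185,40],[0,0,0,0.185,40],[0,0,0,0,40],[0,0,0,0,40]]]'

```text
time_s: 52.7
tcp_pos: [665.4, -169.0, 240.9]
tool_rot: [0.705, 0.709, -0.0, -0.0]
contact_force: [-1.1, 0.2, 0.5]
grip_width: 39.6
grip_force: 0.0
```

Request:
arm_command --targets '[[[34,-35.3,0,0,40],[34,-35.3,0,0,35],[34,-35.3,0,0,35],[34,-35.3,0,0,35],[0,0,0,0,35]]]'

```text
time_s: 53.32
tcp_pos: [522.5, -30.9, 241.6]
tool_rot: [0.704, 0.71, -0.0, -0.001]
contact_force: [-0.3, -0.7, 0.0]
grip_width: 35.1
grip_force: 0.0
```

```bash
python3 - <<'E'
from h import *
s,e=st()
im,d,K=snap('wrist'); W=cloud(d,K)
for n,g in dict(B=(524.9,79.8),C=(580.9,22.9),D=(524,-33.1)).items():
    J=W[near(W,g,13,80,87)]; print(n,len(J),rect(J) if len(J)>5 else '')
for c in ('scene','side'):
    im,d,K=snap(c,'f_'+c); W=cloud(d,K)
    P=W[near(W,(665.3,-168.5),30,96,112)]; print(c,'handle',len(P),rect(P),P[:,2].max(), 'box',rect(W[near(W,(457,-316),170,30,41)]))
E
```

```text
t 53.33 tcp [522.5 -30.9 241.6] xaxis [-0.008  1.     0.001] z [-0.001  0.001 -1.   ] F [-0.3 -0.7  0. ] w 35.1 gf 0.0 q7 0.04
B 206 (array([524.9,  79.1]), array([13.3, 13.2]), 0.51)
C 171 (array([580.8,  22.6]), array([13.3, 13.1]), 18.76)
D 144 (array([524.1, -33.2]), array([13.2, 12.8]), 1.79)
scene handle 53 (array([ 666. , -166.4]), array([15.7, 24.6]), 12.95) 111.31608317907633 box (array([ 455.8, -318.5]), array([153.8, 180.3]), 8.44)
side handle 88 (array([ 664.6, -170.7]), array([15.4, 26.7]), 28.82) 107.32728017567847 box (array([ 455.7, -322.1]), array([150.7, 185.4]), 8.52)
```

View pics/f_side.png

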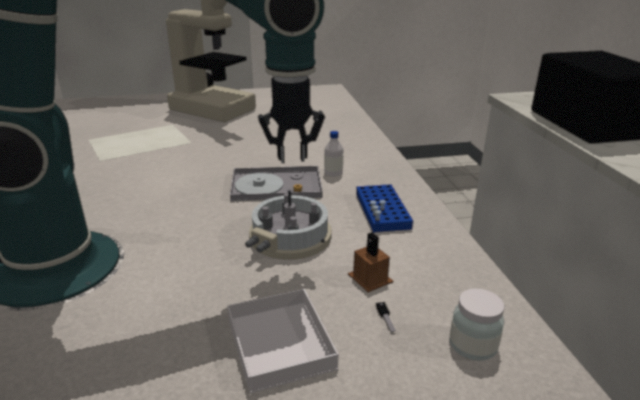

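The side view shows the feeler seated in its stand (250,372) and the box unmoved. Now roller D.

Request:
arm_command --targets '[[[0,0,40,0,35],[0,0,40,0,35],[0,0,30,0,35],[0,0,0,0,35],[0,0,0,0,35]]]' --force 40

```text
time_s: 54.1
tcp_pos: [525.1, -33.8, 132.5]
tool_rot: [0.707, 0.707, 0.0, 0.0]
contact_force: [0.4, 0.8, 0.1]
grip_width: 34.9
grip_force: 0.0
```

Request:
arm_command --targets '[[[0.6,-0.8,25,0,35],[0,0,12,0,35],[0,0,6,0,35],[0,0,0,0,35],[0,0,0,0,35]]]'

```text
time_s: 54.72
tcp_pos: [523.9, -32.7, 89.2]
tool_rot: [0.707, 0.707, 0.0, 0.0]
contact_force: [-0.1, 0.3, 0.7]
grip_width: 34.9
grip_force: 0.0
```

Request:
arm_command --targets '[[[0,0,0,0,25],[0,0,0,0,8],[0,0,0,0,8],[0,0,0,0,8],[0,0,0,0,8]]]'

```text
time_s: 55.35
tcp_pos: [523.7, -32.7, 89.0]
tool_rot: [0.707, 0.707, 0.0, 0.0]
contact_force: [-1.5, 0.6, 6.0]
grip_width: 12.2
grip_force: 38.9
```

Request:
arm_command --targets '[[[0,0,-5,0,8],[0,0,-20,0,8],[0,0,-35,0,8],[0,0,-40,0,8],[0,0,0,0,8]]]'

```text
time_s: 55.98
tcp_pos: [524.8, -32.7, 191.5]
tool_rot: [0.707, 0.707, 0.002, 0.002]
contact_force: [0.4, 1.1, -1.9]
grip_width: 12.2
grip_force: 39.3
```

Request:
arm_command --targets '[[[-48,-8.7,0,0,8],[-48,-8.7,0,0,8],[-48,-8.7,0,0,8],[-48,-8.7,0,0,8],[-48,-8.7,0,0,8]]]'

```text
time_s: 56.6
tcp_pos: [479.5, -274.0, 187.9]
tool_rot: [0.707, 0.708, -0.0, -0.0]
contact_force: [1.0, 0.6, -0.4]
grip_width: 12.1
grip_force: 39.3
```

Request:
arm_command --targets '[[[-48,-8.7,0,0,8],[-48,-8.7,0,0,8],[0,0,35,0,8],[0,0,30,0,8],[0,0,0,0,8]]]'

```text
time_s: 57.22
tcp_pos: [461.6, -367.9, 121.3]
tool_rot: [0.707, 0.707, -0.001, -0.002]
contact_force: [0.1, -0.5, -0.2]
grip_width: 12.1
grip_force: 39.2
```

```bash
python3 - <<'E'
from h import *
s,e=st()
for c in ('side','scene'):
    im,d,K=snap(c); W=cloud(d,K); t=np.array(s['tcp_pos'])
    P=W[near(W,(455,-320),140,30,41)]; print(c,'box',rect(P))
    P=W[near(W,t[:2],20,t[2]-75,t[2]-20)]; print('roller',len(P),P.mean(0).round(1),P.min(0).round(1),P.max(0).round(1))
E
```

```text
t 57.23 tcp [ 461.6 -367.9  121.3] xaxis [-0.001  1.     0.002] z [-0.004  0.002 -1.   ] F [ 0.1 -0.5 -0.2] w 12.1 gf 39.2 q7 0.75
side box (array([ 455.7, -321.9]), array([150.6, 183.2]), 8.45)
roller 278 [ 460.7 -376.9   81.7] [ 449.1 -381.9   54.3] [ 473.7 -367.3  101.1]
scene box (array([ 455.3, -318.7]), array([155.5, 182.1]), 7.97)
roller 61 [ 468.5 -361.1   83. ] [ 454.3 -374.1   55.9] [ 476.  -352.9   98.7]
```

Request:
arm_command --targets '[[[0,0,25,0,8],[0,0,15,0,8],[0,0,8,0,8],[0,0,0,0,8],[0,0,1,0,8]]]'

```text
time_s: 57.95
tcp_pos: [463.3, -369.0, 75.3]
tool_rot: [0.707, 0.707, 0.0, 0.001]
contact_force: [0.3, -0.7, -0.5]
grip_width: 12.2
grip_force: 39.3
```

Request:
arm_command --targets '[[[0,0,0,0,8],[0,0,0.5,0,20],[0,0,0,0,40],[0,0,0,0,50],[0,0,-20,0,50]]]'

```text
time_s: 58.58
tcp_pos: [462.3, -368.3, 93.8]
tool_rot: [0.707, 0.707, -0.0, -0.001]
contact_force: [-0.7, 0.8, 0.2]
grip_width: 49.8
grip_force: 0.0
```

Request:
arm_command --targets '[[[0,0,-40,0,50],[0,0,-40,0,50],[0,0,-40,0,40],[0,0,-30,0,40],[0,0,0,0,40]]]'

```text
time_s: 59.2
tcp_pos: [463.6, -369.4, 247.8]
tool_rot: [0.707, 0.707, 0.001, 0.002]
contact_force: [-0.3, -0.5, -0.0]
grip_width: 40.2
grip_force: 0.0
```

```bash
python3 - <<'E'
from h import *
s,e=st()
for c in ('side','scene'):
    im,d,K=snap(c); W=cloud(d,K)
    P=W[near(W,(455,-320),140,30,41)]; print(c,'box',rect(P))
    P=W[near(W,(459,-345),60,6,75)]; P=P[np.hypot(P[:,0]-455,P[:,1]+340)<55]; print('in box',len(P),P.mean(0).round(1),P.max(0).round(1),rect(P))
E
```

```text
t 59.2 tcp [ 463.6 -369.4  247.8] xaxis [-0.001  1.    -0.003] z [ 0.004 -0.003 -1.   ] F [-0.3 -0.5 -0. ] w 40.2 gf 0.0 q7 0.71
side box (array([ 455.8, -322.3]), array([150.7, 184.1]), 8.33)
in box 370 [ 462.2 -376.    38.8] [ 474.6 -360.5   64.6] (array([ 462.1, -373.2]), array([21. , 23.5]), 74.52)
scene box (array([ 455.3, -319.1]), array([155.2, 181.2]), 8.54)
in box 99 [ 466.4 -361.8   37.1] [ 509.  -300.6   64. ] (array([ 453.9, -336.9]), array([62.2, 91.2]), 60.0)
```

Roller D stands in the box. Next is C.

Request:
arm_command --targets '[[[49,14.7,0,0,40],[49,14.7,0,0,35],[49,14.7,0,0,35],[49,14.7,0,0,35],[49,14.7,0,0,35]]]'

```text
time_s: 59.92
tcp_pos: [536.0, -122.0, 243.5]
tool_rot: [0.707, 0.707, -0.0, -0.001]
contact_force: [0.8, 1.0, 0.0]
grip_width: 35.1
grip_force: 0.0
```

Request:
arm_command --targets '[[[49,14.7,0,0,35],[49,14.7,0,0,35],[48.6,14.8,0,0,35],[0,0,0,0,35],[0,0,0,0,35]]]'

```text
time_s: 60.55
tcp_pos: [579.8, 22.5, 243.4]
tool_rot: [0.707, 0.707, -0.001, -0.0]
contact_force: [-0.4, -0.9, 0.6]
grip_width: 35.2
grip_force: 0.0
```

Request:
arm_command --targets '[[[0,0,40,0,35],[0,0,40,0,35],[0,0,35,0,35],[0,0,0,0,35],[0,0,0,0,35]]]'

```text
time_s: 61.18
tcp_pos: [580.8, 22.2, 130.4]
tool_rot: [0.707, 0.707, 0.0, 0.0]
contact_force: [-0.2, -0.2, -0.1]
grip_width: 34.8
grip_force: 0.0
```

Request:
arm_command --targets '[[[0.4,0,25,0,35],[0,0,11,0,35],[0,0,5,0,35],[0,0,0,0,35],[0,0,0,0,35]]]'

```text
time_s: 61.8
tcp_pos: [580.6, 23.4, 88.7]
tool_rot: [0.707, 0.707, 0.0, 0.0]
contact_force: [-0.3, -0.3, -0.3]
grip_width: 35.0
grip_force: 0.0
```

Request:
arm_command --targets '[[[0,0,0,0,25],[0,0,0,0,8],[0,0,0,0,8],[0,0,0,0,8],[0,0,0,0,8]]]'

```text
time_s: 62.42
tcp_pos: [580.4, 23.4, 88.5]
tool_rot: [0.707, 0.707, 0.0, 0.0]
contact_force: [-1.3, 0.2, 5.4]
grip_width: 11.9
grip_force: 38.9
```

Request:
arm_command --targets '[[[0,0,-5,0,8],[0,0,-20,0,8],[0,0,-35,0,8],[0,0,-40,0,8],[0,0,0,0,8]]]'

```text
time_s: 63.05
tcp_pos: [581.6, 23.4, 191.2]
tool_rot: [0.707, 0.707, 0.002, 0.002]
contact_force: [-0.1, 0.4, -1.2]
grip_width: 12.2
grip_force: 39.3
```

```bash
python3 - <<'E'
from h import *
s,e=st(); t=np.array(s['tcp_pos'])
for c in ('side','scene'):
    im,d,K=snap(c); W=cloud(d,K)
    P=W[near(W,(455,-320),160,30,41)]; print(c,'box',rect(P))
    P=W[near(W,t[:2],20,t[2]-75,t[2]-20)]; print('roller',len(P),P.mean(0).round(1),P.min(0).round(1),P.max(0).round(1))
E
```

```text
t 63.05 tcp [581.6  23.4 191.2] xaxis [-0.001  1.     0.   ] z [ 0.005  0.    -1.   ] F [-0.1  0.4 -1.2] w 12.2 gf 39.3 q7 -0.06
side box (array([ 455.6, -321.2]), array([150.5, 185.6]), 8.47)
roller 176 [580.6  14.9 150.8] [569.5   7.5 123.3] [593.6  25.1 170.9]
scene box (array([ 455.4, -319.4]), array([154., 182.]), 8.39)
roller 53 [589.4  25.7 148. ] [581.2  13.  125.4] [593.7  35.8 164.8]
```

Request:
arm_command --targets '[[[-42.7,-15.7,0,0,8],[-42.7,-15.7,0,0,8],[-42.7,-15.7,0,0,8],[-42.7,-15.7,0,0,8],[-42.7,-15.7,0,0,8]]]'

```text
time_s: 63.78
tcp_pos: [500.7, -191.3, 187.0]
tool_rot: [0.707, 0.707, -0.001, -0.001]
contact_force: [0.3, 0.1, -1.0]
grip_width: 12.4
grip_force: 39.3
```

Request:
arm_command --targets '[[[-42.7,-15.7,0,0,8],[-42.7,-15.7,0,0,8],[-42.7,-15.7,0,0,8],[0,0,35,0,8],[0,0,30,0,8]]]'

```text
time_s: 64.4
tcp_pos: [454.0, -318.4, 121.0]
tool_rot: [0.707, 0.707, -0.0, -0.001]
contact_force: [0.3, 0.2, -0.6]
grip_width: 12.3
grip_force: 39.3
```

Request:
arm_command --targets '[[[0,0,0,0,8],[0,0,0,0,8]]]'

```text
time_s: 64.65
tcp_pos: [455.1, -318.4, 123.6]
tool_rot: [0.707, 0.707, -0.0, -0.0]
contact_force: [0.7, -0.6, -0.3]
grip_width: 11.8
grip_force: 39.2
```

```bash
python3 - <<'E'
from h import *
s,e=st()
for c in ('side','scene'):
    im,d,K=snap(c); W=cloud(d,K)
    P=W[near(W,(455,-320),160,30,41)]; print(c,'box',rect(P))
E
```

```text
t 64.65 tcp [ 455.1 -318.4  123.6] xaxis [-0.001  1.    -0.   ] z [-0. -0. -1.] F [ 0.7 -0.6 -0.3] w 11.8 gf 39.2 q7 0.66
side box (array([ 455.7, -322.6]), array([150.4, 183.4]), 8.47)
scene box (array([ 455.6, -319.4]), array([155.7, 181.8]), 8.56)
```

Down 51 to place, release, rise to travel height, and go back to B (524.9,79.3).

Request:
arm_command --targets '[[[0,0,25,0,8],[0,0,16,0,8],[0,0,9,0,8],[0,0,0,0,8],[0,0,1,0,8]]]'

```text
time_s: 65.38
tcp_pos: [455.3, -318.6, 72.7]
tool_rot: [0.707, 0.707, 0.0, 0.0]
contact_force: [-0.5, -0.7, -1.2]
grip_width: 11.7
grip_force: 39.3
```

Request:
arm_command --targets '[[[0,0,0,0,8],[0,0,0.5,0,20],[0,0,0,0,40],[0,0,0,0,50],[0,0,-20,0,50]]]'

```text
time_s: 66.0
tcp_pos: [454.3, -317.9, 90.8]
tool_rot: [0.707, 0.707, -0.0, -0.001]
contact_force: [0.9, -0.3, 0.0]
grip_width: 49.9
grip_force: 0.0
```

Request:
arm_command --targets '[[[0,0,-40,0,50],[0,0,-40,0,50],[0,0,-40,0,40],[0,0,-30,0,40],[0,0,0,0,40]]]'

```text
time_s: 66.62
tcp_pos: [455.7, -318.9, 243.8]
tool_rot: [0.707, 0.707, 0.001, 0.002]
contact_force: [-0.0, 0.8, -0.4]
grip_width: 40.0
grip_force: 0.0
```

Request:
arm_command --targets '[[[44.2,7.7,0,0,40],[44.2,7.7,0,0,35],[44.2,7.7,0,0,35],[44.2,7.7,0,0,35],[44.2,7.7,0,0,35]]]'

```text
time_s: 67.25
tcp_pos: [493.0, -95.8, 240.8]
tool_rot: [0.707, 0.707, -0.0, -0.0]
contact_force: [0.2, -0.7, -0.3]
grip_width: 35.1
grip_force: 0.0
```

Request:
arm_command --targets '[[[44.2,7.7,0,0,35],[44.2,7.8,0,0,35],[44.2,7.8,0,0,35],[44.2,7.8,0,0,35],[0,0,0,0,35]]]'

```text
time_s: 67.88
tcp_pos: [523.8, 82.9, 240.5]
tool_rot: [0.705, 0.709, -0.0, -0.001]
contact_force: [-0.0, 0.2, -0.9]
grip_width: 34.6
grip_force: 0.0
```

Request:
arm_command --targets '[[[0,0,40,0,35],[0,0,40,0,35],[0,0,35,0,35],[0,0,0,0,35],[0,0,0,0,35]]]'

```text
time_s: 68.5
tcp_pos: [524.6, 79.1, 127.5]
tool_rot: [0.707, 0.707, 0.0, 0.0]
contact_force: [0.4, 0.5, -0.6]
grip_width: 34.7
grip_force: 0.0
```

```bash
python3 - <<'E'
from h import *
s,e=st()
for c in ('side','scene'):
    im,d,K=snap(c,'g_'+c,(260,400,200,360),4); W=cloud(d,K)
    P=W[near(W,(455,-320),160,30,41)]; print(c,'box',rect(P))
E
```

```text
t 68.5 tcp [524.6  79.1 127.5] xaxis [-0.  1.  0.] z [ 0.001  0.    -1.   ] F [ 0.4  0.5 -0.6] w 34.7 gf 0.0 q7 -0.22
side box (array([ 455.7, -322.4]), array([150.4, 185.2]), 8.51)
scene box (array([ 455.7, -319. ]), array([155.1, 180.6]), 8.24)
```

View pics/g_side.png

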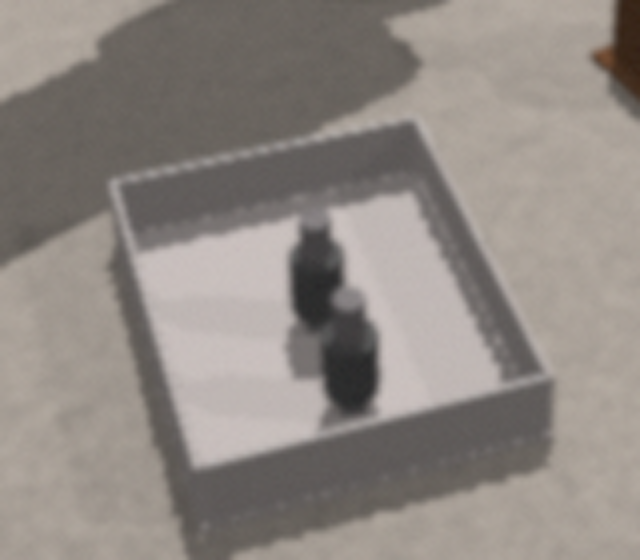

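Both rollers stand in the box, at (270,315) and (350,350). Roller B is next.

Request:
arm_command --targets '[[[0.2,0.2,22,0,35],[0,0,11,0,35],[0,0,5,0,35],[0,0,0,0,35],[0,0,0,0,35]]]'

```text
time_s: 69.22
tcp_pos: [524.7, 79.8, 89.1]
tool_rot: [0.707, 0.707, 0.0, 0.0]
contact_force: [0.3, 0.4, 0.4]
grip_width: 35.2
grip_force: 0.0
```

Request:
arm_command --targets '[[[0,0,0,0,25],[0,0,0,0,8],[0,0,0,0,8],[0,0,0,0,8],[0,0,0,0,8]]]'

```text
time_s: 69.85
tcp_pos: [524.5, 79.7, 88.8]
tool_rot: [0.707, 0.707, 0.0, 0.0]
contact_force: [-2.7, -0.0, 5.9]
grip_width: 12.1
grip_force: 39.0
```

Request:
arm_command --targets '[[[0,0,-5,0,8],[0,0,-20,0,8],[0,0,-35,0,8],[0,0,-40,0,8],[0,0,-25,0,8]]]'

```text
time_s: 70.47
tcp_pos: [524.6, 79.7, 215.6]
tool_rot: [0.707, 0.707, 0.001, 0.0]
contact_force: [0.6, -0.6, -0.9]
grip_width: 12.3
grip_force: 39.3
```

```bash
python3 - <<'E'
from h import *
s,e=st(); t=np.array(s['tcp_pos'])
for c in ('side','scene'):
    im,d,K=snap(c); W=cloud(d,K)
    P=W[near(W,(455,-320),160,30,41)]; print(c,'box',rect(P))
    P=W[near(W,t[:2],20,t[2]-75,t[2]-20)]; print('roller',len(P),P.mean(0).round(1),P.min(0).round(1),P.max(0).round(1))
E
```

```text
t 70.47 tcp [524.6  79.7 215.6] xaxis [-0.001  1.     0.   ] z [ 0.002  0.    -1.   ] F [ 0.6 -0.6 -0.9] w 12.3 gf 39.3 q7 -0.21
side box (array([ 455.7, -322.1]), array([150.4, 186.2]), 8.37)
roller 163 [524.1  71.1 174.8] [512.5  61.8 148.7] [536.8  82.2 195.3]
scene box (array([ 455.5, -318.9]), array([156.9, 181.6]), 9.05)
roller 65 [534.2  82.6 177.7] [521.9  70.  151.6] [539.6  93.9 195. ]
```

Request:
arm_command --targets '[[[-43.9,-9.5,0,0,8],[-43.9,-9.5,0,0,8],[-43.9,-9.5,0,0,8],[-43.9,-9.5,0,0,8],[-43.9,-9.5,0,0,8]]]'

```text
time_s: 71.2
tcp_pos: [476.3, -141.1, 213.0]
tool_rot: [0.707, 0.707, -0.0, -0.0]
contact_force: [1.4, -0.2, -1.1]
grip_width: 12.2
grip_force: 39.3
```

Request:
arm_command --targets '[[[-43.9,-9.5,0,0,8],[-43.9,-9.5,0,0,8],[-43.9,-9.5,0,0,8],[0,0,40,0,8],[0,0,40,0,8]]]'

```text
time_s: 71.82
tcp_pos: [448.2, -271.9, 132.1]
tool_rot: [0.707, 0.707, -0.0, 0.0]
contact_force: [0.0, 0.2, -1.6]
grip_width: 12.2
grip_force: 39.3
```

Request:
arm_command --targets '[[[0,0,8,0,8],[0,0,0,0,8],[0,0,0,0,8]]]'

```text
time_s: 72.2
tcp_pos: [449.4, -271.8, 126.9]
tool_rot: [0.707, 0.708, 0.0, 0.001]
contact_force: [0.0, -0.2, 0.0]
grip_width: 12.1
grip_force: 39.3
```

```bash
python3 - <<'E'
from h import *
s,e=st()
for c in ('side','scene'):
    im,d,K=snap(c); W=cloud(d,K)
    P=W[near(W,(455,-320),160,30,41)]; print(c,'box',rect(P))
E
```

```text
t 72.2 tcp [ 449.4 -271.8  126.9] xaxis [-0.001  1.    -0.001] z [ 0.002 -0.001 -1.   ] F [ 0.  -0.2  0. ] w 12.1 gf 39.3 q7 0.57
side box (array([ 455.5, -322.8]), array([150.8, 183.1]), 8.15)
scene box (array([ 455.8, -318.8]), array([155.6, 181.4]), 7.99)
```

Request:
arm_command --targets '[[[0,0,25,0,8],[0,0,18,0,8],[0,0,10,0,8],[0,0,0,0,8],[0,0,1,0,8]]]'

```text
time_s: 72.92
tcp_pos: [449.1, -271.8, 72.1]
tool_rot: [0.707, 0.707, 0.0, 0.0]
contact_force: [-0.6, -0.2, -1.1]
grip_width: 12.1
grip_force: 39.3
```

Request:
arm_command --targets '[[[0,0,0,0,8],[0,0,0.5,0,20],[0,0,0,0,40],[0,0,0,0,50],[0,0,-20,0,50]]]'

```text
time_s: 73.55
tcp_pos: [448.1, -271.2, 90.4]
tool_rot: [0.707, 0.707, -0.0, -0.001]
contact_force: [0.2, 0.8, 0.4]
grip_width: 50.1
grip_force: 0.0
```

Request:
arm_command --targets '[[[0,0,-40,0,50],[0,0,-40,0,50],[0,0,-40,0,50],[40,20,-30,0,50],[40,20,0,0,50]]]'

```text
time_s: 74.18
tcp_pos: [489.9, -191.0, 243.6]
tool_rot: [0.707, 0.707, 0.001, 0.002]
contact_force: [0.5, -0.4, -1.2]
grip_width: 50.0
grip_force: 0.0
```

Request:
arm_command --targets '[[[40,20,0,0,50],[40,20,0,0,50],[0,0,0,0,50]]]'

```text
time_s: 74.55
tcp_pos: [529.7, -108.1, 241.0]
tool_rot: [0.705, 0.709, 0.0, -0.0]
contact_force: [-1.2, -0.0, 0.0]
grip_width: 49.9
grip_force: 0.0
```

```bash
python3 - <<'E'
from h import *
s,e=st()
a=snap('side')[0]; b=snap('scene')[0]
o=np.hstack([cv2.resize(a[150:390,210:410],(400,480)),cv2.resize(b[110:280,180:390],(400,324)).repeat(1,0) if 0 else cv2.copyMakeBorder(cv2.resize(b[130:280,180:310],(390,450)),0,30,0,0,0)])
cv2.imwrite('pics/final.png',o[:,:,::-1])
im,d,K=snap('wrist'); W=cloud(d,K); J=W[near(W,(468.1,23.7),13,80,87)]; print('A',len(J))
im,d,K=snap('scene'); W=cloud(d,K)
for g in [(462.5,-369),(455,-318.5),(449,-272)]:
    P=W[near(W,g,20,6,80)]; print(len(P),P.max(0).round(1))
E
```

```text
t 74.55 tcp [ 529.7 -108.1  241. ] xaxis [-0.006  1.     0.001] z [ 0.     0.001 -1.   ] F [-1.2 -0.   0. ] w 49.9 gf 0.0 q7 0.18
A 231
94 [ 476.7 -353.6   64.7]
91 [ 469.  -304.1   66.1]
89 [ 461.5 -256.7   65.2]
```

View pics/final.png

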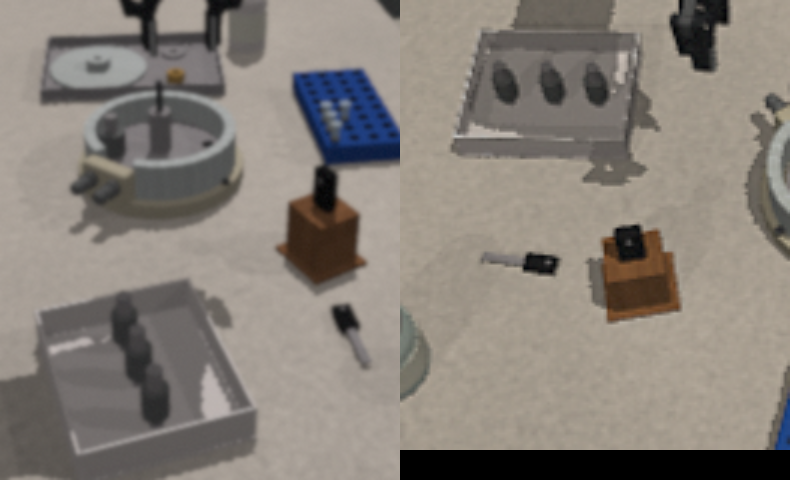

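The picture shows three rollers in the box, at (320,123), (355,138) and (395,155) in the left half. Roller A remains in the pump (135,110), the feeler is in its stand (188,325), and the parts lie flat in the tray. I'm handing the job in.

```bash
python3 -c "
from rig import r
print(r.sign_off())"
```

```text
the job is handed in; nothing more can be done
None
```

The nut, washer and plate are flat in the parts tray, and the feeler is back in its stand; A proved sound and stays in place, while B, C and D proved worn and now stand upright in the scrap box, and the job is handed in at about 75 s.

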